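# Hang the dosing cups nested on their hook

### The job

Hang the three dosing cups by the eyes of their handles on the red hook of the wire rack, one at a time, the largest first, then the middle-sized, then the smallest, with every bowl's open side facing away from the rack's posts so that each smaller cup nests in the larger one behind it. Let go of them hanging still, and leave the tub, the label roll and the carton where they are.

Things in the scene. Friction and masses are not known exactly. Their poses are not given: they have to be found in the camera images.
- large_grip (a point): middle of the blue plastic handle of the largest of three steel dosing cups (about 160 g), at mid thickness; the straight handle is 16 mm wide, 8 mm thick, its top level with the rim. The cup starts on the table, open side up, with this point 40 mm above the table, 80 mm from the bowl's axis, 42 mm from the eye's centre. Axes: x along the handle from bowl to eye, z out of the bowl's open side
- large_eye (a point): centre of the hanging eye at the end of the blue handle: a ring of 7 mm round bar, 28 mm inside and 42 mm outside diameter, lying in the handle's mid plane, 122 mm from the bowl's axis. Axes as for the handle
- large_rim (a point): centre of the mouth of the largest cup's round steel bowl, 100 mm across at the rim, 44 mm high, tapering to a flat bottom of 70 mm, wall 3 mm. Axes as for the handle
- medium_grip (a point): middle of the green plastic handle of the middle-sized of three steel dosing cups (about 130 g), at mid thickness; the straight handle is 16 mm wide, 8 mm thick, its top level with the rim. The cup starts on the table, open side up, with this point 33 mm above the table, 80 mm from the bowl's axis, 42 mm from the eye's centre. Axes: x along the handle from bowl to eye, z out of the bowl's open side
- medium_eye (a point): centre of the hanging eye at the end of the green handle: a ring of 7 mm round bar, 28 mm inside and 42 mm outside diameter, lying in the handle's mid plane, 122 mm from the bowl's axis. Axes as for the handle
- medium_rim (a point): centre of the mouth of the middle-sized cup's round steel bowl, 82 mm across at the rim, 37 mm high, tapering to a flat bottom of 57 mm, wall 3 mm. Axes as for the handle
- small_grip (a point): middle of the yellow plastic handle of the smallest of three steel dosing cups (about 100 g), at mid thickness; the straight handle is 16 mm wide, 8 mm thick, its top level with the rim. The cup starts on the table, open side up, with this point 26 mm above the table, 80 mm from the bowl's axis, 42 mm from the eye's centre. Axes: x along the handle from bowl to eye, z out of the bowl's open side
- small_eye (a point): centre of the hanging eye at the end of the yellow handle: a ring of 7 mm round bar, 28 mm inside and 42 mm outside diameter, lying in the handle's mid plane, 122 mm from the bowl's axis. Axes as for the handle
- small_rim (a point): centre of the mouth of the smallest cup's round steel bowl, 64 mm across at the rim, 30 mm high, tapering to a flat bottom of 45 mm, wall 3 mm. Axes as for the handle
- rack: fixed wire rack; origin on the table under the seat of its red hook; x level, from the robot's side to the rack's back, z up. Two 18 mm posts stand 85 mm to +x, 115 mm to either side. A 12 mm rest bar along y, 40 mm to +x, 94 mm up, steadies the hung cups from behind. An open deck of thin bars 370 mm up covers the hook, from the posts to 85 mm to -x: a gripper must come in tilted from the front
- hook_seat (a point): seat of the red hook, on the axis of its 10 mm round bar, 225 mm above the table. The level bar runs along x from the bend (12 mm to -x) to a black stop disc of 36 mm diameter (18 mm to +x), then on to the rack's cross bar at 85 mm. Axes as for the rack
- hook_bend (a point): the bend of the red hook, on the bar's axis, 225 mm above the table; from here the bar rises to the free tip. Axes as for the rack
- hook_tip (a point): centre of the rounded free tip of the red hook, 271 mm above the table. From the bend the bar rises straight for 60 mm to here, towards -x and up, 50 degrees above level (40 degrees from vertical). Axes as for the rack
- tub_center (a point): bystander: white round tub with lid, 100 mm across, 110 mm high; the point is at half height
- label_roll: bystander: roll of blank white labels standing on end, 90 mm across, 60 mm high, 40 mm core; origin at the centre of its underside
- carton: bystander: brown carton 100 x 140 x 80 mm high; origin at the centre of its underside
There are look-alikes about, which are no part of the job. Leave any orange look-alike of the part that bears small_grip alone.

How it is judged (in metres and radians):
On the way, in this order (a step that is already met when the one before it is completed fails the run):
1. the largest cup hangs on the hook by its eye, let go (x of large_eye in the frame of hook_seat between -0.035 and 0.022 m and y of large_eye in the frame of hook_seat between -0.015 and 0.015 m and z of large_eye in the frame of hook_seat between -0.022 and 0.012 m and angle between large_eye's own x axis and vertical below 0.6 rad and contact force between the fingers and large below 0.1 N), for 0.2 s.
2. the middle-sized cup hangs on the hook by its eye, let go, in front of the larger one (x of large_eye in the frame of hook_seat between -0.035 and 0.022 m and y of large_eye in the frame of hook_seat between -0.015 and 0.015 m and z of large_eye in the frame of hook_seat between -0.022 and 0.012 m and angle between each of large_eye, medium_eye's own x axis and vertical below 0.6 rad and x of medium_eye in the frame of hook_seat between -0.035 and 0.022 m and y of medium_eye in the frame of hook_seat between -0.015 and 0.015 m and z of medium_eye in the frame of hook_seat between -0.022 and 0.012 m and contact force between the fingers and medium below 0.1 N), for 0.2 s.
3. the smallest cup hangs on the hook by its eye, let go, in front of the larger one (x of large_eye in the frame of hook_seat between -0.035 and 0.022 m and y of large_eye in the frame of hook_seat between -0.015 and 0.015 m and z of large_eye in the frame of hook_seat between -0.022 and 0.012 m and angle between each of large_eye, medium_eye, small_eye's own x axis and vertical below 0.6 rad and x of medium_eye in the frame of hook_seat between -0.035 and 0.022 m and y of medium_eye in the frame of hook_seat between -0.015 and 0.015 m and z of medium_eye in the frame of hook_seat between -0.022 and 0.012 m and x of small_eye in the frame of hook_seat between -0.035 and 0.022 m and y of small_eye in the frame of hook_seat between -0.015 and 0.015 m and z of small_eye in the frame of hook_seat between -0.022 and 0.012 m and contact force between the fingers and small below 0.1 N), for 0.2 s.
At the end, for the whole second after the job is handed in: All three cups hang still and untouched by their eyes on the level part of the hook (15 mm sideways), handles within 34 degrees of upright, large nearest the stop disc, then medium, then small, neighbouring rims within 35 mm (all of step 3 and contact force between the fingers and large below 0.1 N and linear speed of each of large, medium, small below 0.05 m/s and contact force between the fingers and medium below 0.1 N and z of large_eye in the frame of medium_eye below -0.003 m and distance between large_rim and medium_rim below 0.035 m and z of medium_eye in the frame of small_eye below -0.003 m and distance between medium_rim and small_rim below 0.035 m).
It fails at once if the tub is disturbed (moved more than 30 mm) (distance of tub_center from where it was at the start of the episode above 0.03 m).
It fails at once if the label roll is disturbed (moved more than 30 mm) (distance of label_roll from where it was at the start of the episode above 0.03 m).
It fails at once if the carton is disturbed (moved more than 30 mm) (distance of carton from where it was at the start of the episode above 0.03 m).
It also fails if it takes over 72 s, if anything falls off the work surface, if the arm or the gripper's body presses on something with over 40 N, if the wrist force passes 120 N, or if a joint passes its speed limit or range.

### The arm

A 7-joint arm with a two-finger parallel gripper is mounted at the origin on the work surface. World frame = base frame: x ahead of the robot, y to its left, z up, the work surface at z = 0. Lengths are in m, angles in degrees, forces in N, time in s.
With the tool pointing down it reaches from about 0.4 to 0.875 m from the base axis. Payload 6.5 kg.
Tool frame: the origin (TCP) lies midway between the tips of the shut fingers; the grasp point (between the pads) lies 19 mm behind it; y points along the fingers, x is the direction in which the jaws open and shut, and the axes are right-handed (so a half turn about y gives the same grasp; the last joint's range is limited). The gripper opens to 85 mm and grips with 20 to 120 N. Pads are 22 mm wide; open, the fingers measure 114 mm over their backs; the gripper's body (76 mm by 85 mm) begins 54 mm behind the grasp point. The pads swing forward as they close: fully open they stand 13 mm farther back than shut.
Start: joints at [-80.741, 30.733, -0.252, 88.115, 0.149, 61.152, -4.079], TCP at [0.147, 0.633, 0.231] pointing down, gripper open.
Joint ranges: [-154.64, 154.64], [-21.42, 123.67], [-72.66, 72.17], [13.99, 137.28], [-74.86, 254.86], [10.95, 109.41], [-158.01, 158.01]. Speed limits (degrees/s): [136.94, 136.94, 180, 180, 180, 180, 180].

### API

Orientations are given as a 3x3 rotation matrix whose columns are the frame's x, y, z axes.
In Python, from bench import arm gives the robot as it stands. The module is installed in compiled form; this text tells all that it offers.
- The arm moves only by the tool carry_out, never from a script. Its argument "plan" is a list of rows, each a list of 2 entries, a list of its own where there are three numbers: the shift along the tool's x, y, z in m, then the turn about the tool's y in degrees. In form: [[[tx, ty, tz], twist], ...]. A call has 1 to 20 rows; each row is the pose to reach, as a shift and turn from the pose commanded when the call began, along the tool's axes at that moment; what a row does not reach only later rows make up. A row lasts 1/12 s, in which the tool goes at most 41.7 mm and 7.16 degrees, less where a joint would pass 70% of its speed; a pose out of reach is approached as far as the arm can. A call with a gripper value outside its range is refused whole. "hand" is the gripper command: -1 is shut, 1 is fully open, values between are in proportion, set as the call begins (left out, the last holds). The fingers move at their own pace and stop on an object; the grip force is fixed at half the most. Time passes only in rows, so rows that repeat a pose let the fingers close. It gives the time, the measured TCP pose, the force and the opening at its end, in the units of the state.
- arm.observe(): the state, without advancing time (a new reading comes with each control period).
- arm.snapshot(name): name is "scene" or "top" or "wrist"; returns the picture (480x640x3 uint8, blue, green, red); there is no depth.
- arm.camera_info(name): a dict with "camera_matrix" (3x3 intrinsics, pixels), "world_from_camera" (4x4, takes a point from camera to world coordinates). Camera axes: x right, y down, z forward; pixel columns grow to the right and rows downward; lengths in m; the calibration is good to about 2 mm. A picture is of the moment at which its call begins: read the wrist's pose just before it. camera_info takes no time and is no camera call; for the wrist camera it gives the pose at the moment of the call.
- arm.job_done(): hands the job in, once; it reports no verdict.
The state is a dict: "time_s": time; "qpos": joint angles; "joint_velocities": joint speeds; "effort": joint torques, N m; "eef_pos": TCP position; "tool_rot": TCP orientation; "wrist_force": force on the tool from outside, world axes, zero at the start; "wrist_torque": the same for the moment, N m; "finger_gap": opening from 0.0 (shut) to 1.0 (fully open).
Only numpy, scipy, OpenCV 4.12 (cv2) and the standard library are available. Lean on these libraries where they do the work, as an engineer would, in place of code of your own. Each camera call takes 0.05 s, during which the arm holds its last target.

## Working session

There is one attempt and no reset: what is moved stays moved. The work goes in short steps, Python scripts to look and compute and a tool call to move; the robot and the scene stay as the last step left them, time stands still between calls to the robot, and variables do not carry over. Pictures are saved under pics/ and viewed, and the job is handed in when it is done.

Besides the shell and the picture viewer there is one more tool, called after "Call:" by a JSON object that holds its "fn" and its "kwargs", one argument or row to a line. carry_out: Moves the arm, as the interface text tells. Its arguments: {"type":"object","properties":{"plan":{"type":"array","items":{"type":"array"}},"hand":{"type":"number"}},"required":["plan"]}

```bash
mkdir -p pics; ls; python3 - <<'E'
from bench import arm
import cv2,numpy as np
np.set_printoptions(precision=4,suppress=True)
s=arm.observe()
for k,v in s.items(): print(k,np.array(v))
for n in ["scene","top","wrist"]:
    c=arm.camera_info(n); print(n,np.array(c["camera_matrix"]),np.array(c["world_from_camera"]))
    cv2.imwrite(f"pics/{n}0.png",arm.snapshot(n))
E
```

```text
pics
time_s 0.0
qpos [-80.7422  30.7781  -0.2528  88.1708   0.1465  61.1532  -4.0775]
joint_velocities [ 0.1096  0.0081  0.0404  0.0549  0.0058 -0.1028 -0.0048]
effort [ -0.0007 -58.339    1.0479 -25.9114   0.0122   0.0093  -0.    ]
eef_pos [0.1467 0.6326 0.2304]
tool_rot [[ 0.2258 -0.0003 -0.9742]
 [ 0.9742 -0.0018  0.2258]
 [-0.0018 -1.     -0.0001]]
wrist_force [ 0.9781  0.3277 -0.2831]
wrist_torque [ 0.0084  0.0276 -0.0627]
finger_gap 1.0002664745523522
scene [[606.1714   0.     317.9336]
 [  0.     606.1714 239.4252]
 [  0.       0.       1.    ]] [[-0.8537  0.3086 -0.4194  1.1761]
 [ 0.5206  0.52   -0.6772  1.0746]
 [ 0.0091 -0.7965 -0.6046  1.1344]
 [ 0.      0.      0.      1.    ]]
top [[569.3076   0.     315.4139]
 [  0.     569.3076 242.4285]
 [  0.       0.       1.    ]] [[-0.0052 -0.9994  0.0341  0.4176]
 [-0.9999  0.0057  0.0136 -0.0359]
 [-0.0138 -0.034  -0.9993  1.6992]
 [ 0.      0.      0.      1.    ]]
wrist [[382.2777   0.     321.6488]
 [  0.     382.2777 235.7107]
 [  0.       0.       1.    ]] [[ 0.2262  0.9266  0.3003  0.07  ]
 [ 0.9741 -0.2145 -0.0717  0.6503]
 [-0.0021  0.3088 -0.9511  0.375 ]
 [ 0.      0.      0.      1.    ]]
```

View pics/scene0.png

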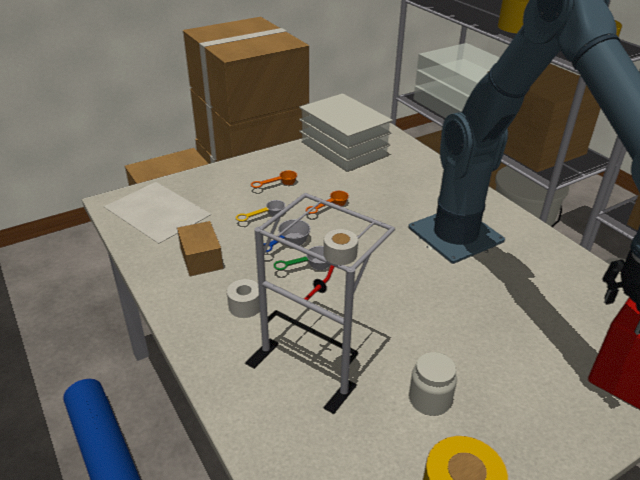

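View pics/top0.png

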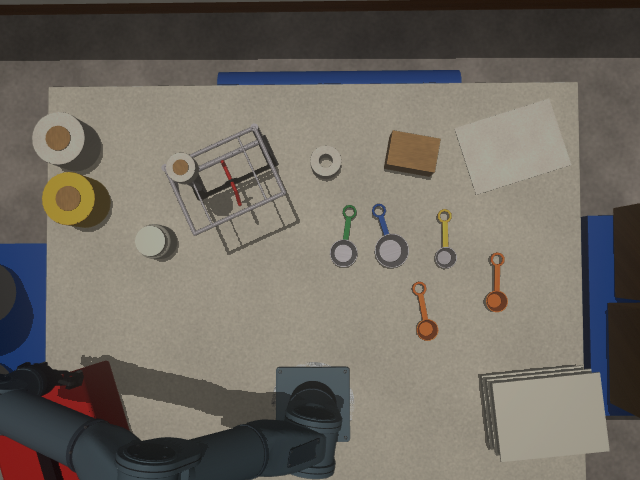

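View pics/wrist0.png

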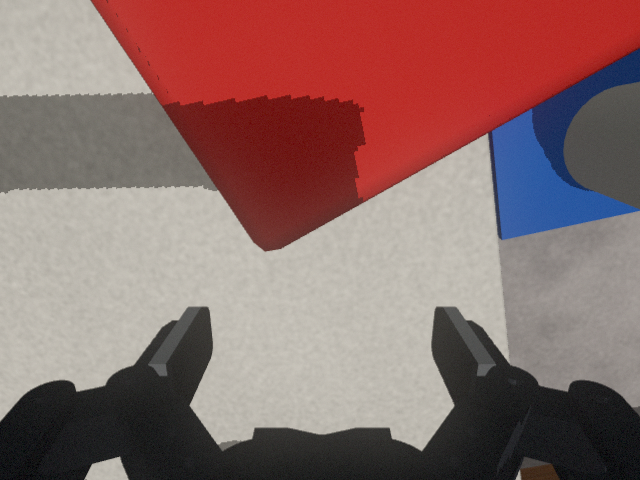

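Scene view: the rack is at about px (320,280), with the cups behind it. Top view: blue, green and yellow cups at about (390,250), (343,252) and (445,257), with the hook at (230,180). Next I'll zoom in to measure.

```bash
python3 - <<'E'
import cv2
a=cv2.imread('pics/top0.png'); 
cv2.imwrite('pics/topz1.png',cv2.resize(a[110:270,150:350],None,fx=4,fy=4,interpolation=cv2.INTER_CUBIC)[:600])
cv2.imwrite('pics/topz2.png',cv2.resize(a[195:280,320:460],None,fx=5.5,fy=5.5,interpolation=cv2.INTER_CUBIC))
b=cv2.imread('pics/scene0.png')
cv2.imwrite('pics/scz1.png',cv2.resize(b[180:330,220:400],None,fx=4,fy=4,interpolation=cv2.INTER_CUBIC))
E
```

```text
(no output)
```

View pics/topz1.png

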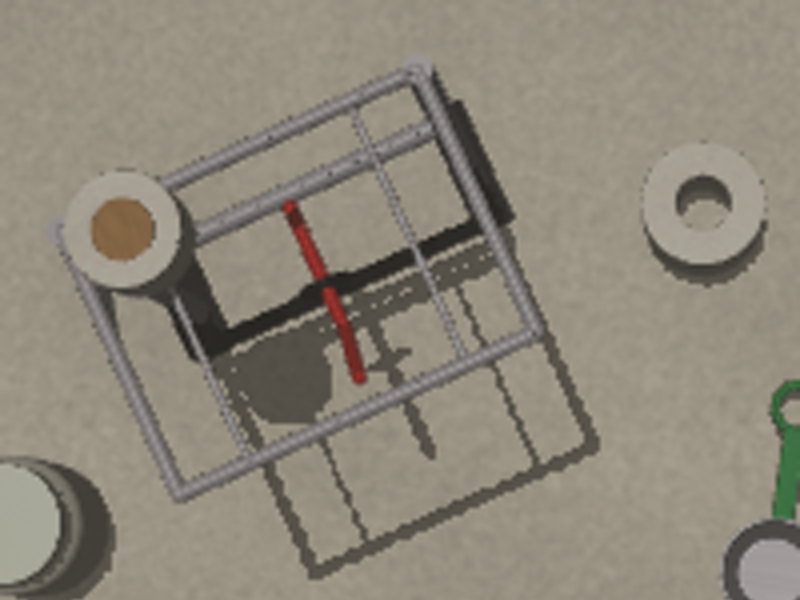

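View pics/topz2.png

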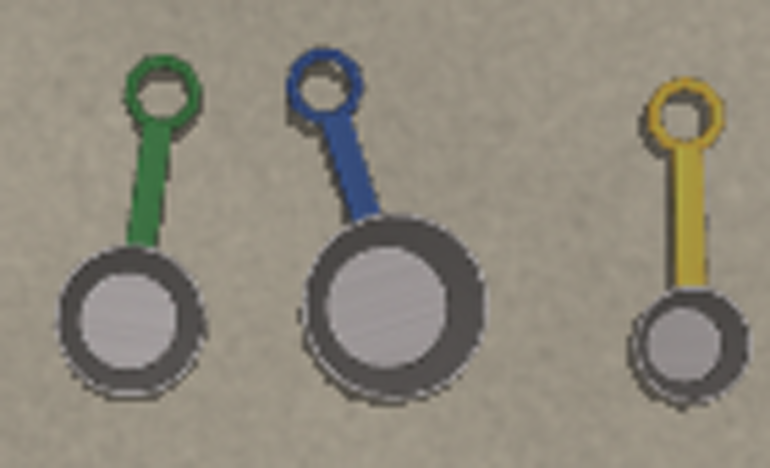

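View pics/scz1.png

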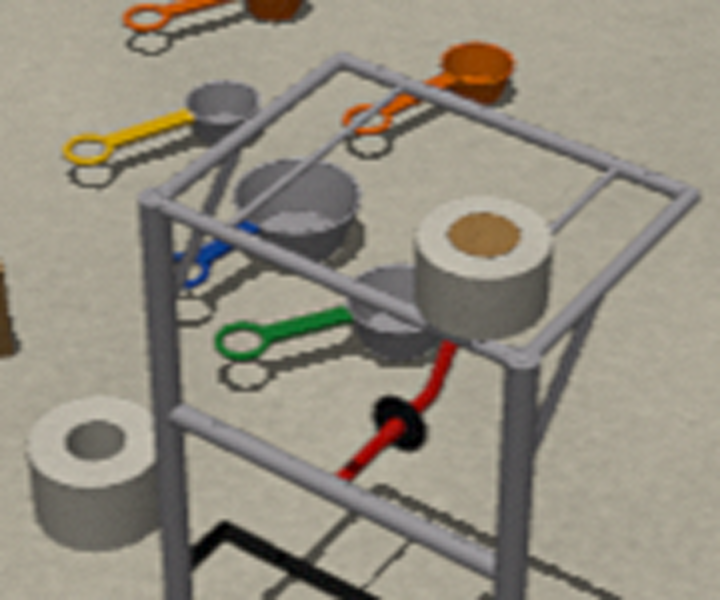

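```bash
cat > h.py <<'E'
import numpy as np,cv2
from bench import arm
np.set_printoptions(precision=4,suppress=True)
def ray(n,u,v,ci=None):
    c=ci or arm.camera_info(n);K=np.array(c["camera_matrix"]);T=np.array(c["world_from_camera"])
    d=T[:3,:3]@np.linalg.solve(K,[u,v,1]);return T[:3,3],d/np.linalg.norm(d)
def atz(n,u,v,z,ci=None):
    o,d=ray(n,u,v,ci);return o+d*(z-o[2])/d[2]
def tri(r1,r2):
    A=[];b=[]
    for o,d in (r1,r2):
        P=np.eye(3)-np.outer(d,d);A.append(P);b.append(P@o)
    A=np.vstack(A);b=np.hstack(b);x=np.linalg.lstsq(A,b,rcond=None)[0]
    return x,np.linalg.norm(A@x-b)
def proj(n,p,ci=None):
    c=ci or arm.camera_info(n);K=np.array(c["camera_matrix"]);T=np.linalg.inv(np.array(c["world_from_camera"]))
    q=K@(T[:3,:3]@np.array(p)+T[:3,3]);return q[:2]/q[2]
E
python3 - <<'E'
from h import *
t=lambda u,v:(320+u/5.5,195+v/5.5)
s=lambda u,v:(220+u/4,180+v/4)
r=lambda u,v:(150+u/4,110+v/4)
for n,e,b,ze,zr in [('large',(324,88),(394,309),.040,.044),('med',(163,93),(132,321),.033,.037),('small',(685,116),(690,348),.026,.030)]:
    E=atz('top',*t(*e),ze);B=atz('top',*t(*b),zr);d=(E-B)[:2]
    print(n,E,B,np.linalg.norm(d),np.degrees(np.arctan2(d[1],d[0])))
for n,a,b in [('medeye',(163,93),(242,341)),('smalleye',(685,116),(88,149)),('medrim',(132,321),None)]:
    if b: print(n,tri(ray('top',*t(*a)),ray('scene',*s(*b))))
print('disc',tri(ray('top',*r(327,284)),ray('scene',*s(400,424))))
tip=atz('top',*r(358,372),.271);root=atz('top',*r(291,207),.225);disc=atz('top',*r(325,283),.225)
print(tip,root,disc, tri(ray('top',*r(291,207)),ray('scene',*s(345,476))))
d=(root-tip)[:2];print(np.linalg.norm(d),np.degrees(np.arctan2(d[1],d[0])))
for p in [(55,230),(420,65),(540,330),(180,492)]: print('deck',atz('top',*r(*p),.37))
print('tub',atz('top',152,240,.11),'roll',atz('top',326,161,.06),'carton',atz('top',412,152,.08))
E
```

```text
large [ 0.5649 -0.199   0.04  ] [ 0.4474 -0.2344  0.044 ] 0.12272757414258097 16.783651727620736
med [ 0.5634 -0.114   0.033 ] [ 0.4419 -0.0965  0.037 ] 0.12273649122108077 -8.197746428054128
small [ 0.5499 -0.3927  0.026 ] [ 0.426  -0.3929  0.03  ] 0.12384289035408656 0.09239481306759678
medeye (array([ 0.564 , -0.1144,  0.0285]), np.float64(0.00043756021693662126))
smalleye (array([ 0.5509, -0.394 ,  0.0219]), np.float64(0.0010538883728859602))
disc (array([0.6295, 0.2023, 0.2208]), np.float64(0.0006752286203943714))
[0.5668 0.1744 0.271 ] [0.6799 0.2249 0.225 ] [0.6299 0.2027 0.225 ] (array([0.6796, 0.2256, 0.2233]), np.float64(0.0010280328109630705))
0.12382661783160581 24.066063463831338
deck [0.6415 0.3386 0.37  ]
deck [0.7376 0.1232 0.37  ]
deck [0.5805 0.0529 0.37  ]
deck [0.4866 0.2644 0.37  ]
tub [0.4812 0.4441 0.11  ] roll [ 0.7092 -0.0454  0.06  ] carton [ 0.7295 -0.2909  0.08  ]
```

Call:
{"fn": "carry_out", "kwargs": {
  "plan": [
    [[0, -0.1, 0], 0],
    [[0.05, -0.2, 0], 0],
    [[0.1, -0.27, 0], 0],
    [[0.15, -0.27, 0], 0],
    [[0.2, -0.27, 0], 0],
    [[0.25, -0.27, 0], 0],
    [[0.3, -0.27, 0], 0],
    [[0.35, -0.27, 0], 0],
    [[0.4, -0.27, 0], 0],
    [[0.4, -0.27, 0], 0],
    [[0.4, -0.27, 0], 0],
    [[0.4, -0.27, 0], 0]
  ],
  "hand": 0
}}

```text
time_s: 1.15
eef_pos: [0.2088, 0.8264, 0.4389]
tool_rot: [[0.238, 0.001, -0.971], [0.971, 0.025, 0.238], [0.024, -1.0, 0.005]]
wrist_force: [0.7, 0.7, 1.5]
finger_gap: 0.499
```

```bash
python3 - <<'E'
from h import *
s=arm.observe()
for k,v in s.items(): print(k,np.array(v))
E
```

```text
time_s 1.15
qpos [-84.1017  59.2524  48.1915  14.8459 -43.5061 108.9686   3.7517]
joint_velocities [  -6.9251   21.2891  125.706   -17.0817 -114.9757    8.2816   17.5468]
effort [ -4.0229 -81.6952  -0.5148 -21.0972   2.3722  -0.2142  -0.3964]
eef_pos [0.2088 0.8264 0.4389]
tool_rot [[ 0.2378  0.0006 -0.9713]
 [ 0.971   0.0247  0.2378]
 [ 0.0241 -0.9997  0.0052]]
wrist_force [0.7085 0.7359 1.5214]
wrist_torque [-0.0176  0.017   0.0433]
finger_gap 0.49899004522134055
```

Call:
{"fn": "carry_out", "kwargs": {
  "plan": [
    [[-0.1, -0.02, -0.05], 0],
    [[-0.3, -0.06, -0.15], 0],
    [[-0.3, -0.06, -0.15], 0],
    [[-0.3, -0.06, -0.15], 0],
    [[-0.3, -0.06, -0.15], 0],
    [[-0.3, -0.06, -0.15], 0],
    [[-0.3, -0.06, -0.15], 0],
    [[-0.3, -0.06, -0.15], 0],
    [[-0.3, -0.06, -0.15], 0],
    [[-0.3, -0.06, -0.15], 0]
  ],
  "hand": 0
}}

```text
time_s: 1.98
eef_pos: [0.2873, 0.4897, 0.4937]
tool_rot: [[0.248, -0.001, -0.969], [0.968, 0.027, 0.248], [0.026, -1.0, 0.008]]
wrist_force: [1.7, -0.6, 1.1]
finger_gap: 0.499
```

```bash
cat >> h.py <<'E'
def to(P,yaw=None):
    s=arm.observe();R=np.array(s["tool_rot"]);p=np.array(s["eef_pos"])
    cur=np.degrees(np.arctan2(R[1,0],R[0,0]))
    print('t',s["time_s"],'pos',p,'yaw',cur,'tilt',np.degrees(np.arccos(-R[2,1])),'gap',s["finger_gap"],'F',np.array(s["wrist_force"]),'q',np.array(s["qpos"]))
    d=R.T@(np.array(P)-p);print('shift',d,'dist',np.linalg.norm(d))
    if yaw is not None: print('twist',(cur-yaw+180)%360-180)
E
python3 - <<'E'
from h import *
to([.45,0,.5],107)
E
```

```text
t 1.9833 pos [0.2873 0.4897 0.4937] yaw 75.6094198376235 tilt 1.5694020968937716 gap 0.4989871731106606 F [ 1.6665 -0.5583  1.1059] q [-108.8171   19.636    63.3199   80.9766  -18.598    88.8306   28.7523]
shift [-0.4335 -0.0199 -0.2792] dist 0.5160395389692918
twist -31.390580162376494
```

Call:
{"fn": "carry_out", "kwargs": {
  "plan": [
    [[-0.04, 0, -0.02], -4],
    [[-0.08, 0, -0.05], -8],
    [[-0.12, 0, -0.07], -12],
    [[-0.15, 0, -0.1], -16],
    [[-0.19, 0, -0.12], -20],
    [[-0.22, -0.01, -0.14], -24]
  ],
  "hand": 0
}}

```text
time_s: 2.48
eef_pos: [0.3621, 0.2597, 0.4917]
tool_rot: [[-0.18, -0.001, -0.984], [0.983, 0.024, -0.18], [0.024, -1.0, -0.003]]
wrist_force: [0.4, 0.8, -0.3]
finger_gap: 0.502
```

```bash
python3 - <<'E'
from h import *
to([.45,0,.5],107)
E
```

```text
t 2.4833 pos [0.3621 0.2597 0.4917] yaw 100.3898073217763 tilt 1.3621510092629328 gap 0.5018015728260163 F [ 0.3866  0.766  -0.2604] q [-112.1895  -10.0473   63.6772   96.4244    8.0483   87.1176   51.2596]
shift [-0.271  -0.0145 -0.0396] dist 0.2742606894981762
twist -6.6101926782237115
```

```bash
cat > fk.py <<'E'
import numpy as np,itertools
from scipy.optimize import least_squares
from scipy.spatial.transform import Rotation as Ro
D=[([-80.7422,30.7781,-.2528,88.1708,.1465,61.1532,-4.0775],[.1467,.6326,.2304],[[.2258,-.0003,-.9742],[.9742,-.0018,.2258],[-.0018,-1,-.0001]]),
([-84.1017,59.2524,48.1915,14.8459,-43.5061,108.9686,3.7517],[.2088,.8264,.4389],[[.2378,.0006,-.9713],[.971,.0247,.2378],[.0241,-.9997,.0052]]),
([-108.8171,19.636,63.3199,80.9766,-18.598,88.8306,28.7523],[.2873,.4897,.4937],[[.248,-.001,-.969],[.968,.027,.248],[.026,-1,.008]]),
([-112.1895,-10.0473,63.6772,96.4244,8.0483,87.1176,51.2596],[.3621,.2597,.4917],[[-.18,-.001,-.984],[.983,.024,-.18],[.024,-1,-.003]])]
rz=lambda a:Ro.from_euler('z',a,degrees=True).as_matrix()
ry=lambda a:Ro.from_euler('y',a,degrees=True).as_matrix()
def fk(q,p,s):
    d1,a1,L1,a3,L2,a5,L7,c0,c7=p
    R=rz(c0+s[0]*q[0]);P=np.array([0,0,d1])+R@[a1,0,0]
    R=R@ry(q[1])@rz(s[1]*q[2]);P=P+R@[a3,0,L1]
    R=R@ry(q[3])@rz(s[2]*q[4]);P=P+R@[-a3*0+a5*0,0,L2]+R@[-p[3]*0,0,0]
    R=R@ry(q[5]);P=P+R@[a5,0,0]
    R=R@rz(c7+s[3]*q[6]);P=P+R@[0,0,L7]
    return P,R@np.array([[1,0,0],[0,0,1],[0,-1,0]]).T.T if False else R
def tool(R): # columns tool x,y,z: y=approach=R z ; x=R x ; z = x cross y
    return np.column_stack([R[:,0],R[:,2],np.cross(R[:,0],R[:,2])])
def res(p,s):
    o=[]
    for q,P,T in D:
        a,R=fk(q,p,s);o+=list((a-P)*5);o+=list((tool(R)-np.array(T)).ravel())
    return np.array(o)
def fit():
    best=None
    for s in itertools.product([-1,1],repeat=4):
      for c7 in (0,90,180,270):
        x0=[.35,0,.4,0,.4,0,.25,0,c7]
        r=least_squares(res,x0,args=(s,),x_scale=[.1]*7+[10,10])
        if best is None or r.cost<best[0]: best=(r.cost,s,r.x)
    return best
if __name__=="__main__":
    b=fit();print(b);
    for q,P,T in D: print(fk(q,b[2],b[1])[0]-P)
E
python3 fk.py
```

```text
(np.float64(0.004431388576367255), (-1, -1, -1, -1), array([ 5.90127348e-01, -1.00042469e-02,  4.85718745e-01, -6.61565527e-03,
        4.53825980e-01, -1.84379827e-02,  5.59687139e-01, -3.01632292e+00,
        1.76983906e+02]))
[-0.01108901  0.00046354  0.00103874]
[0.00685631 0.00386694 0.00192223]
[ 0.00668235 -0.00402756 -0.00481777]
[-0.00875275 -0.00016719  0.0018568 ]
```

```bash
cat > sim.py <<'E'
from fk import *
b=fit();S,PX=b[1],b[2]
lo=np.array([-154.64,-21.42,-72.66,13.99,-74.86,10.95,-158.01]);hi=np.array([154.64,123.67,72.17,137.28,254.86,109.41,158.01])
def pose(q):
    P,R=fk(q,PX,S);return P,tool(R)
def jac(q):
    P,T=pose(q);J=np.zeros((6,7))
    for i in range(7):
        e=np.array(q,float);e[i]+=.01;P2,T2=pose(e)
        J[:3,i]=(P2-P)/.01*57.3;J[3:,i]=Ro.from_matrix(T2@T.T).as_rotvec()/.01*57.3
    return J
def step(q,P,T,lam=.02,it=8):
    q=np.array(q,float)
    for _ in range(it):
        p,t=pose(q);e=np.r_[P-p,Ro.from_matrix(T@t.T).as_rotvec()]
        J=jac(q);dq=J.T@np.linalg.solve(J@J.T+lam**2*np.eye(6),e)
        q=np.clip(q+np.degrees(dq),lo+.5,hi-.5)
    return q
def Td(yaw):
    a=np.radians(yaw);x=np.array([np.cos(a),np.sin(a),0]);y=np.array([0,0,-1.]);return np.column_stack([x,y,np.cross(x,y)])
def run(q,way,verbose=True):
    # way: list of (P,yaw); straight segments
    p,t=pose(q);yaw=np.degrees(np.arctan2(t[1,0],t[0,0]))
    for P,Y in way:
        P=np.array(P);n=int(max(np.ceil(np.linalg.norm(P-p)/.04),np.ceil(abs(Y-yaw)/7),1))
        p0,y0=p,yaw
        for k in range(1,n+1):
            q2=step(q,p0+(P-p0)*k/n,Td(y0+(Y-y0)*k/n));mx=np.abs(q2-q).max();q=q2
        p,t=pose(q);yaw=Y
        if verbose: print(P,Y,'q',np.round(q,1),'err',np.round(np.linalg.norm(P-p),4),'mx',round(mx,1),'n',n)
    return q
E
cat >> h.py <<'E'
E
python3 - <<'E'
from sim import *
np.set_printoptions(precision=3,suppress=True)
q0=[-112.1895,-10.0473,63.6772,96.4244,8.0483,87.1176,51.2596]
print('verify old path');run(D[2][0],[(D[3][1],100.4)])
print('A direct');run(q0,[([.45,0,.5],107),([.45,-.28,.3],107),([.45,-.28,.03],107)])
print('B far over rack');run(q0,[([.55,.25,.6],100),([.65,0,.6],107),([.55,-.28,.4],107),([.45,-.28,.03],107)])
print('C back');run(q0,[([.25,.55,.5],76),([.1,.65,.3],76),([.5,.5,.6],76),([.65,0,.6],90),([.55,-.28,.4],107),([.45,-.28,.03],107)])
# nominal
qn=step([32,30,0,95,0,60,130],np.array([.45,-.28,.2]),Td(107),it=100);print(qn,pose(qn)[0])
qn=step([-20,30,0,95,0,60,90],np.array([.48,.1,.25]),Td(114),it=100);print(qn,pose(qn)[0])
E
```

```text
verify old path
[0.362 0.26  0.492] 100.4 q [-110.5   -5.1   65.8   94.9    4.7   87.2   55.5] err 0.0 mx 4.8 n 6
A direct
[0.45 0.   0.5 ] 107 q [-100.2  -20.9   71.7   93.8   20.7   92.3   80.3] err 0.016 mx 5.6 n 7
[ 0.45 -0.28  0.3 ] 107 q [-81.8 -15.   71.7 112.2  16.   64.5 120.7] err 0.2646 mx 9.4 n 9
[ 0.45 -0.28  0.03] 107 q [  8.6  40.1  24.3 111.7 -28.2  34.1 157.5] err 0.0 mx 8.6 n 11
B far over rack
[0.55 0.25 0.6 ] 100 q [-63.5  28.8  65.9  56.8 -27.6 108.3  90.1] err 0.0 mx 8.2 n 6
[0.65 0.   0.6 ] 107 q [-29.6  33.1  58.3  47.4 -29.8 108.9 119.5] err 0.0185 mx 6.0 n 7
[ 0.55 -0.28  0.4 ] 107 q [-16.3  30.4  60.2  80.9 -26.3  83.6 150.3] err 0.0 mx 3.3 n 10
[ 0.45 -0.28  0.03] 107 q [  9.   40.   23.9 111.8 -27.8  33.9 157.5] err 0.0 mx 6.3 n 10
C back
[0.25 0.55 0.5 ] 76 q [-109.2   27.1   62.7   71.8  -24.    94.5   24.8] err 0.0 mx 4.4 n 8
[0.1  0.65 0.3 ] 76 q [-120.    38.9   56.2   82.5  -32.6   75.9   14.2] err 0.0 mx 2.3 n 7
[0.5 0.5 0.6] 76 q [-62.7  40.   48.8  31.1 -32.5 108.9  38.9] err 0.0687 mx 9.6 n 14
[0.65 0.   0.6 ] 90 q [-19.9  28.2  33.5  47.4 -15.9 107.8  95.4] err 0.0 mx 4.5 n 14
[ 0.55 -0.28  0.4 ] 107 q [ -1.8  23.4  35.6  80.8 -13.6  80.1 141. ] err 0.0 mx 5.4 n 9
[ 0.45 -0.28  0.03] 107 q [  9.4  39.9  23.4 111.8 -27.2  33.8 157.5] err 0.0 mx 4.9 n 10
[ 30.859  21.162  -2.349 107.89    1.091  50.969 134.982] [ 0.45 -0.28  0.2 ]
[-15.056  13.397   0.303 110.709  -0.085  55.894  99.287] [0.48 0.1  0.25]
```

```bash
cat > search.py <<'E'
from sim import *
import time
np.set_printoptions(precision=3,suppress=True)
rng=np.random.default_rng(1)
q0=[-112.1895,-10.0473,63.6772,96.4244,8.0483,87.1176,51.2596]
t0=time.time();best=[]
def ok(q): return np.minimum(q-lo,hi-q).min()
while time.time()-t0<150:
    n=rng.integers(1,4);way=[]
    for _ in range(n):
        az=np.radians(rng.uniform(-70,90));r=rng.uniform(.42,.8);way.append(([r*np.cos(az),r*np.sin(az),rng.uniform(.48,.65)],rng.uniform(30,150)))
    way.append(([.46,-.29,.2],107))
    L=0;p=np.array([.362,.26,.492]);Y=100
    for P,y in way: L+=max(np.linalg.norm(np.array(P)-p)/.04,abs(y-Y)/6);p=np.array(P);Y=y
    if L>70: continue
    q=run(q0,way,False);
    if np.linalg.norm(pose(q)[0]-way[-1][0])>.005: continue
    c=abs(q[2])+L*.3
    best.append((c,q,L,way));best.sort(key=lambda a:a[0]);best=best[:3]
for c,q,L,w in best:
    print(round(c,1),q,round(L)); run(q0,w)
E
python3 search.py
```

```text
14.5 [ 27.839  22.486   1.65  105.903  -0.805  51.622 136.864] 43
[ 0.521 -0.405  0.619] 141.94444393451684 q [-121.3  -20.9   71.7   56.1   37.3  108.9  153.8] err 0.4806 mx 13.8 n 18
[ 0.526 -0.509  0.612] 59.24659687699045 q [ 39.2  45.   13.7  14.5 -11.4 108.9 102. ] err 0.1206 mx 3.8 n 15
[ 0.46 -0.29  0.2 ] 107 q [ 27.8  22.5   1.7 105.9  -0.8  51.6 136.9] err 0.0 mx 4.7 n 14
17.8 [ 26.12   22.516   3.717 105.904  -1.814  51.637 137.681] 47
[0.1   0.423 0.57 ] 85.12030594624845 q [-118.9   -2.9   36.2   85.4    1.7   96.9    2.6] err 0.0 mx 5.1 n 8
[ 0.332 -0.575  0.625] 101.15292217251408 q [ 48.4  30.4  20.6  38.4 -11.3 108.9 157.5] err 0.0347 mx 9.8 n 26
[ 0.46 -0.29  0.2 ] 107 q [ 26.1  22.5   3.7 105.9  -1.8  51.6 137.7] err 0.0 mx 4.0 n 14
31.5 [ 17.192  23.041  14.5   105.919  -7.152  51.918 142.003] 57
[ 0.47  -0.554  0.621] 51.339094028052706 q [ 39.4  46.7  64.   14.5 -53.1 108.9 106.3] err 0.1621 mx 119.7 n 21
[0.427 0.25  0.521] 89.28069063943704 q [-21.4   4.7 -12.8  84.6   1.   90.8  55.2] err 0.0 mx 3.1 n 25
[ 0.46 -0.29  0.2 ] 107 q [ 17.2  23.   14.5 105.9  -7.2  51.9 142. ] err 0.0 mx 5.0 n 16
```

```bash
cat > search2.py <<'E'
from sim import *
import time
np.set_printoptions(precision=3,suppress=True)
rng=np.random.default_rng(3)
q0=[-112.1895,-10.0473,63.6772,96.4244,8.0483,87.1176,51.2596]
t0=time.time();best=[];cnt=0
def runm(q,way):
    p,t=pose(q);yaw=np.degrees(np.arctan2(t[1,0],t[0,0]));m=99
    for P,Y in way:
        P=np.array(P);n=int(max(np.ceil(np.linalg.norm(P-p)/.04),np.ceil(abs(Y-yaw)/7),1));p0,y0=p,yaw
        for k in range(1,n+1):
            T=p0+(P-p0)*k/n
            if np.hypot(T[0],T[1])<.33: return None,0
            q2=step(q,T,Td(y0+(Y-y0)*k/n),it=4)
            if np.abs(q2-q).max()>14: return None,0
            q=q2;
            if np.linalg.norm(pose(q)[0]-T)>.01: return None,0
        p,t=pose(q);yaw=Y
        m=min(m,np.minimum(q-lo,hi-q).min())
    return q,m
while time.time()-t0<240:
    n=rng.integers(2,5);way=[]
    for i in range(n):
        az=np.radians(rng.uniform(-70,100) if i else rng.uniform(50,110));r=rng.uniform(.36,.75);way.append(([r*np.cos(az),r*np.sin(az),rng.uniform(.45,.65)],rng.uniform(30,150)))
    way.append(([.46,-.29,.2],107))
    L=0;p=np.array([.362,.26,.492]);Y=100
    for P,y in way: L+=max(np.linalg.norm(np.array(P)-p)/.04,abs(y-Y)/6);p=np.array(P);Y=y
    if L>75: continue
    cnt+=1
    q,m=runm(q0,way)
    if q is None: continue
    c=abs(q[2])+L*.3
    best.append((c,q,L,way,m));best.sort(key=lambda a:a[0]);best=best[:3]
print(cnt)
for c,q,L,w,m in best:
    print(round(c,1),q,round(L),m); run(q0,w)
E
python3 search2.py
```

```text
400
37.6 [ 13.898  23.406  18.516 105.928  -9.198  52.115 143.661] 64 0.5
[0.109 0.541 0.641] 104.52534996093564 q [-116.5   18.6   52.5   58.6  -15.5  108.9   33.9] err 0.0025 mx 5.6 n 11
[0.653 0.244 0.556] 87.519379769037 q [-46.5  38.4  56.4  44.9 -33.  108.2  79.2] err 0.0 mx 5.9 n 16
[ 0.335 -0.648  0.477] 79.96926814922757 q [ 35.1  42.8  58.2  50.2 -36.1 101.2 156.8] err 0.0 mx 5.9 n 24
[ 0.273 -0.498  0.485] 100.99843355583866 q [ 39.   14.3  24.2  79.2  -5.8  87.7 157.5] err 0.0001 mx 7.2 n 5
[ 0.46 -0.29  0.2 ] 107 q [ 22.   22.7   8.6 105.9  -4.2  51.7 139.6] err 0.0 mx 3.3 n 10
56.4 [ -4.516  27.868  41.988 105.995 -22.524  54.719 154.461] 48 3.5488917943154092
[-0.022  0.396  0.628] 43.20387102733119 q [-112.4   -5.4   13.9   80.6    1.3  104.7  -55. ] err 0.0 mx 9.0 n 11
[0.168 0.5   0.529] 41.689794086863586 q [-99.    9.4  28.6  79.4  -4.5  92.3 -29.2] err 0.0 mx 4.0 n 6
[ 0.707 -0.122  0.46 ] 42.55521798882523 q [-18.3  39.8  52.8  55.3 -30.9  96.8  65.5] err 0.0 mx 5.9 n 21
[ 0.46 -0.29  0.2 ] 107 q [ -4.5  27.9  42.  106.  -22.5  54.7 154.5] err 0.0 mx 9.8 n 10
58.5 [-10.951  31.064  51.069 106.003 -28.672  56.779 157.51 ] 25 0.5
[0.28  0.344 0.507] 101.07615853665189 q [-116.3   -3.9   57.9   93.1    3.3   89.    42.5] err 0.0 mx 2.8 n 3
[0.567 0.129 0.465] 64.45333363743794 q [-63.2  26.9  69.2  79.7 -25.1  90.   68.1] err 0.0 mx 6.4 n 10
[ 0.46 -0.29  0.2 ] 107 q [-10.   30.5  49.7 106.  -27.7  56.4 157.5] err 0.0 mx 7.8 n 13
```

```bash
python3 - <<'E'
from sim import *
q0=[-112.1895,-10.0473,63.6772,96.4244,8.0483,87.1176,51.2596]
for mid in ([([.46,-.28,.4],135)],[([.4,-.4,.4],107),([.46,-.28,.3],107)],[([.35,-.45,.45],115),([.46,-.28,.3],107)]):
    print('---')
    q=run(q0,[([.55,.25,.6],95),([.65,0,.6],85),([.5,-.28,.45],90)]+mid+[([.46,-.278,.03],107)])
print('hook')
q=run(q,[([.46,-.278,.2],107),([.40,.0,.33],110),([.47,.08,.33],114),([.503,.096,.26],114),([.503,.096,.21],114),([.45,.08,.3],114),([.43,-.05,.15],82),([.43,-.05,.02],82),([.4,0,.33],90),([.5,.096,.23],114)])
E
```

```text
---
[0.55 0.25 0.6 ] 95 q [-63.7  29.   66.4  56.8 -27.9 108.4  85.3] err 0.0 mx 8.2 n 6
[0.65 0.   0.6 ] 85 q [-30.2  33.6  60.2  47.4 -31.  108.9  98. ] err 0.0219 mx 6.1 n 7
[ 0.5  -0.28  0.45] 90 q [-20.3  23.8  64.3  82.6 -21.4  86.7 133.2] err 0.0 mx 4.3 n 9
[ 0.46 -0.28  0.4 ] 135 q [  3.3  12.6  29.2  92.5  -6.3  76.5 157.5] err 0.0002 mx 12.1 n 7
[ 0.46  -0.278  0.03 ] 107 q [ 16.8  38.7  13.5 110.7 -15.9  32.3 148. ] err 0.0 mx 3.9 n 10
---
[0.55 0.25 0.6 ] 95 q [-63.7  29.   66.4  56.8 -27.9 108.4  85.3] err 0.0 mx 8.2 n 6
[0.65 0.   0.6 ] 85 q [-30.2  33.6  60.2  47.4 -31.  108.9  98. ] err 0.0219 mx 6.1 n 7
[ 0.5  -0.28  0.45] 90 q [-20.3  23.8  64.3  82.6 -21.4  86.7 133.2] err 0.0 mx 4.3 n 9
[ 0.4 -0.4  0.4] 107 q [  2.   20.   51.2  88.8 -15.8  78.8 157.5] err 0.0001 mx 9.1 n 5
[ 0.46 -0.28  0.3 ] 107 q [ -9.   20.   45.3 101.  -15.5  65.5 148.1] err 0.0 mx 2.5 n 5
[ 0.46  -0.278  0.03 ] 107 q [  7.6  40.7  24.8 110.6 -28.6  34.8 157.5] err 0.0 mx 5.3 n 7
---
[0.55 0.25 0.6 ] 95 q [-63.7  29.   66.4  56.8 -27.9 108.4  85.3] err 0.0 mx 8.2 n 6
[0.65 0.   0.6 ] 85 q [-3
[... 607 characters left out ...]

[0.47 0.08 0.33] 114 q [ -7.6   7.1  -5.4 106.8   0.7  66.2 100.7] err 0.0 mx 3.4 n 3
[0.503 0.096 0.26 ] 114 q [ -8.7  15.1  -5.8 107.1   1.8  57.9  98.7] err 0.0 mx 4.1 n 2
[0.503 0.096 0.21 ] 114 q [ -8.9  18.7  -5.6 109.9   2.3  51.5  98.3] err 0.0 mx 3.2 n 2
[0.45 0.08 0.3 ] 114 q [ -7.7   6.5  -5.7 111.6   0.7  61.9 100.3] err 0.0 mx 4.0 n 3
[ 0.43 -0.05  0.15] 82 q [  0.4  16.7   3.5 123.4  -1.6  40.   87. ] err 0.0 mx 4.5 n 5
[ 0.43 -0.05  0.02] 82 q [  1.5  32.9   2.2 125.6  -3.3  21.6  88.5] err 0.0 mx 4.4 n 4
[0.4  0.   0.33] 90 q [ -4.   -1.9   0.9 116.    0.   65.8  86.9] err 0.0 mx 5.6 n 8
[0.5   0.096 0.23 ] 114 q [ -9.5  16.8  -5.1 109.3   1.8  53.9  98.6] err 0.0 mx 3.9 n 5
```

```bash
python3 - <<'E'
from h import *
for P,y in [([.55,.25,.6],95),([.65,0,.6],85),([.5,-.28,.45],90)]: to(P,y)
E
```

```text
t 2.4833 pos [0.3621 0.2597 0.4917] yaw 100.3898073217763 tilt 1.3621510092629328 gap 0.5018015728260163 F [ 0.3866  0.766  -0.2604] q [-112.1895  -10.0473   63.6772   96.4244    8.0483   87.1176   51.2596]
shift [-0.0408 -0.1087 -0.1833] dist 0.2170346018503323
twist 5.3898073217762885
t 2.4833 pos [0.3621 0.2597 0.4917] yaw 100.3898073217763 tilt 1.3621510092629328 gap 0.5018015728260163 F [ 0.3866  0.766  -0.2604] q [-112.1895  -10.0473   63.6772   96.4244    8.0483   87.1176   51.2596]
shift [-0.3047 -0.1148 -0.2366] dist 0.40250950248412
twist 15.389807321776289
t 2.4833 pos [0.3621 0.2597 0.4917] yaw 100.3898073217763 tilt 1.3621510092629328 gap 0.5018015728260163 F [ 0.3866  0.766  -0.2604] q [-112.1895  -10.0473   63.6772   96.4244    8.0483   87.1176   51.2596]
shift [-0.5565  0.0287 -0.0382] dist 0.5585677941247167
twist 10.389807321776289
```

Call:
{"fn": "carry_out", "kwargs": {
  "plan": [
    [[-0.01, -0.02, -0.03], 1],
    [[-0.02, -0.04, -0.06], 2],
    [[-0.02, -0.06, -0.09], 3],
    [[-0.03, -0.07, -0.12], 4],
    [[-0.03, -0.09, -0.15], 5],
    [[-0.04, -0.11, -0.18], 5],
    [[-0.08, -0.11, -0.19], 7],
    [[-0.12, -0.11, -0.2], 9],
    [[-0.155, -0.11, -0.205], 10],
    [[-0.19, -0.11, -0.215], 12],
    [[-0.23, -0.11, -0.22], 13],
    [[-0.27, -0.11, -0.23], 14],
    [[-0.3, -0.11, -0.235], 15],
    [[-0.33, -0.1, -0.21], 14],
    [[-0.36, -0.08, -0.19], 13],
    [[-0.39, -0.065, -0.16], 13],
    [[-0.42, -0.05, -0.14], 12],
    [[-0.45, -0.03, -0.11], 12]
  ],
  "hand": 0
}}

```text
time_s: 3.98
eef_pos: [0.5521, -0.1593, 0.5139]
tool_rot: [[0.031, -0.0, -1.0], [0.999, 0.025, 0.031], [0.025, -1.0, 0.001]]
wrist_force: [0.6, -0.2, 0.6]
finger_gap: 0.504
```

```bash
python3 - <<'E'
from h import *
for P,y in [([.5,-.28,.45],90),([.35,-.45,.45],115),([.46,-.28,.3],107)]: to(P,y)
E
```

```text
t 3.9833 pos [ 0.5521 -0.1593  0.5139] yaw 88.25093662346599 tilt 1.4595650889321576 gap 0.503511488240572 F [ 0.632  -0.2099  0.5825] q [-26.4841  20.1629  56.5742  75.6801 -18.0333  93.4412 115.7552]
shift [-0.1238  0.0608  0.0483] dist 0.14613553755967748
twist -1.7490633765340249
t 3.9833 pos [ 0.5521 -0.1593  0.5139] yaw 88.25093662346599 tilt 1.4595650889321576 gap 0.503511488240572 F [ 0.632  -0.2099  0.5825] q [-26.4841  20.1629  56.5742  75.6801 -18.0333  93.4412 115.7552]
shift [-0.2982  0.0565  0.1931] dist 0.35972442820787726
twist -26.749063376534025
t 3.9833 pos [ 0.5521 -0.1593  0.5139] yaw 88.25093662346599 tilt 1.4595650889321576 gap 0.503511488240572 F [ 0.632  -0.2099  0.5825] q [-26.4841  20.1629  56.5742  75.6801 -18.0333  93.4412 115.7552]
shift [-0.1288  0.2108  0.0882] dist 0.2622868085929998
twist -18.749063376534025
```

Call:
{"fn": "carry_out", "kwargs": {
  "plan": [
    [[-0.04, 0.02, 0.015], -1],
    [[-0.08, 0.04, 0.03], -3],
    [[-0.12, 0.06, 0.05], -5],
    [[-0.15, 0.06, 0.075], -9],
    [[-0.18, 0.06, 0.1], -13],
    [[-0.21, 0.06, 0.12], -17],
    [[-0.24, 0.06, 0.145], -21],
    [[-0.27, 0.06, 0.17], -25],
    [[-0.3, 0.06, 0.19], -27],
    [[-0.3, 0.06, 0.19], -27],
    [[-0.28, 0.08, 0.175], -26],
    [[-0.255, 0.1, 0.16], -25],
    [[-0.23, 0.125, 0.145], -24],
    [[-0.2, 0.15, 0.13], -22],
    [[-0.17, 0.175, 0.115], -21],
    [[-0.15, 0.195, 0.1], -20],
    [[-0.13, 0.21, 0.09], -19],
    [[-0.13, 0.21, 0.09], -19]
  ],
  "hand": -0.1
}}

```text
time_s: 5.48
eef_pos: [0.4601, -0.2728, 0.2982]
tool_rot: [[-0.302, -0.005, -0.953], [0.953, 0.031, -0.302], [0.031, -1.0, -0.005]]
wrist_force: [-0.0, 1.6, -0.3]
finger_gap: 0.445
```

```bash
python3 - <<'E'
from h import *
to([.46,-.278,.1],107)
ci=arm.camera_info('wrist')
import pickle;pickle.dump(ci,open('w1.pkl','wb'))
cv2.imwrite('pics/w1.png',arm.snapshot('wrist'))
E
```

```text
t 5.4833 pos [ 0.4601 -0.2728  0.2982] yaw 107.59812160446165 tilt 1.8096494449041243 gap 0.44532165179180827 F [-0.0052  1.6439 -0.3315] q [ 24.6489  16.1431   2.6212 100.4747  -2.4419  64.4676 135.8402]
shift [-0.0111  0.1979  0.0027] dist 0.19826815019000657
twist 0.5981216044616531
```

View pics/w1.png

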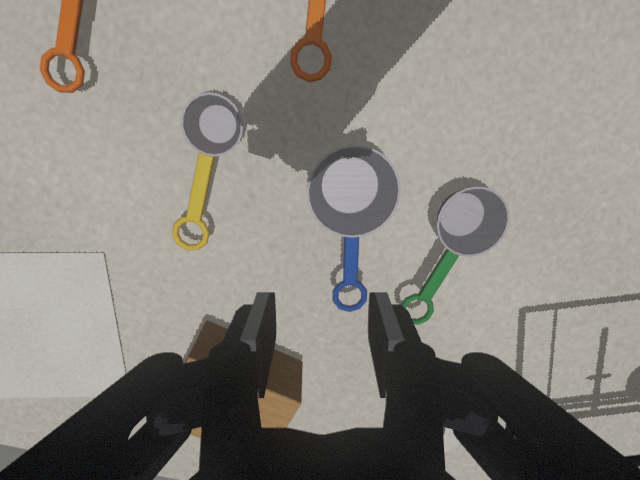

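Wrist view: large bowl rim centred at about (354,192), blue eye (350,295), medium rim (473,220) with eye (417,308), small rim (213,123) with eye (191,232). Cross-checking these against the top view.

```bash
python3 - <<'E'
from h import *
import pickle;ci=pickle.load(open('w1.pkl','rb'))
t=lambda u,v:(320+u/5.5,195+v/5.5)
for n,w,tp,z in [('Leye',(350,294),(324,88),.04),('Lrim',(354,192),(394,309),.044),('Meye',(417,308),(163,93),.033),('Mrim',(472.5,221),(132,321),.037),('Seye',(191,232),(685,116),.026),('Srim',(212.5,123.5),(690,348),.03)]:
    print(n,atz('wrist',*w,z,ci),atz('top',*t(*tp),z),tri(ray('wrist',*w,ci),ray('top',*t(*tp))))
to([.46,-.278,.1],107)
E
```

```text
Leye [ 0.5672 -0.1964  0.04  ] [ 0.5649 -0.199   0.04  ] (array([ 0.5642, -0.1983,  0.0468]), np.float64(0.00013343838156236346))
Lrim [ 0.4507 -0.2323  0.044 ] [ 0.4474 -0.2344  0.044 ] (array([ 0.4481, -0.2336,  0.0544]), np.float64(0.0014130846047730973))
Meye [ 0.5648 -0.1104  0.033 ] [ 0.5634 -0.114   0.033 ] (array([ 0.5625, -0.1135,  0.039 ]), np.float64(0.0005981136544446883))
Mrim [ 0.4436 -0.0935  0.037 ] [ 0.4419 -0.0965  0.037 ] (array([ 0.4423, -0.0964,  0.0427]), np.float64(0.0007179779449416183))
Seye [ 0.5517 -0.3907  0.026 ] [ 0.5499 -0.3927  0.026 ] (array([ 0.5494, -0.3904,  0.0321]), np.float64(0.0013542542220980867))
Srim [ 0.4286 -0.3925  0.03  ] [ 0.426  -0.3929  0.03  ] (array([ 0.4259, -0.3871,  0.0556]), np.float64(0.00043027011752704047))
t 5.5333 pos [ 0.4593 -0.276   0.2998] yaw 107.49260559513962 tilt 1.649795363600723 gap 0.44762841359064925 F [-0.1267 -0.61    0.1913] q [ 24.7701  16.0783   2.8079 100.3315  -2.3707  64.557  135.9993]
shift [-0.0077  0.1997  0.001 ] dist 0.19982751547051178
twist 0.4926055951396222
```

Call:
{"fn": "carry_out", "kwargs": {
  "plan": [
    [[-0.002, 0.04, 0], 0.5],
    [[-0.003, 0.08, 0], 0.5],
    [[-0.005, 0.12, 0], 0.5],
    [[-0.006, 0.16, 0], 0.5],
    [[-0.008, 0.2, -0.001], 0.5],
    [[-0.009, 0.22, -0.001], 0.5],
    [[-0.009, 0.22, -0.001], 0.5]
  ],
  "hand": -0.1
}}

```text
time_s: 6.12
eef_pos: [0.4592, -0.2818, 0.0777]
tool_rot: [[-0.286, -0.007, -0.958], [0.958, 0.028, -0.286], [0.029, -1.0, -0.001]]
wrist_force: [-1.4, 1.4, 0.3]
finger_gap: 0.452
```

```bash
python3 - <<'E'
from h import *
cv2.imwrite('pics/w2.png',arm.snapshot('wrist'))
to([.4624,-.2775,.028],107)
E
```

```text
t 6.1667 pos [ 0.4609 -0.2826  0.0803] yaw 106.63288893116986 tilt 1.549785161033197 gap 0.4498333333247412 F [ 0.7641 -0.2445  1.2613] q [ 26.0998  33.0726   1.8527 109.8729  -3.6849  38.0309 137.2123]
shift [ 0.003   0.0524 -0.0027] dist 0.05254097919206326
twist -0.3671110688301269
```

View pics/w2.png

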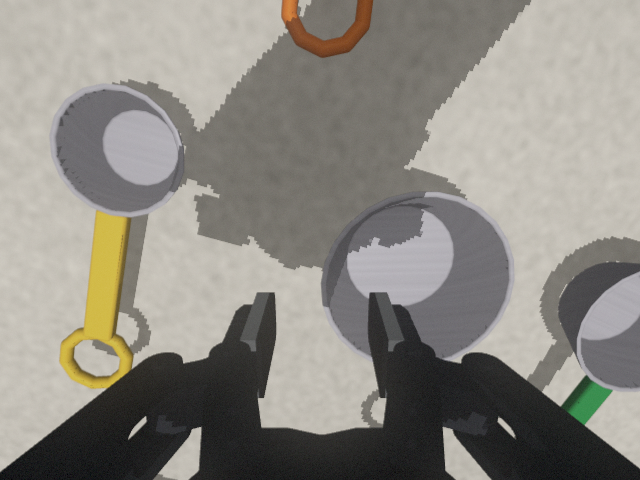

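Call:
{"fn": "carry_out", "kwargs": {
  "plan": [
    [[0.002, 0.03, -0.002], 0],
    [[0.003, 0.05, -0.003], 0],
    [[0.003, 0.053, -0.003], 0],
    [[0.003, 0.053, -0.003], 0]
  ],
  "hand": -0.1
}}

```text
time_s: 6.5
eef_pos: [0.4648, -0.2777, 0.0297]
tool_rot: [[-0.287, 0.0, -0.958], [0.958, 0.025, -0.287], [0.024, -1.0, -0.007]]
wrist_force: [-0.1, -0.1, 0.5]
finger_gap: 0.45
```

Call:
{"fn": "carry_out", "kwargs": {
  "plan": [
    [[0, 0, 0], 0],
    [[0, 0, 0], 0],
    [[0, 0, 0], 0],
    [[0, 0, 0], 0],
    [[0, 0, 0], 0],
    [[0, 0, 0], 0]
  ],
  "hand": -1
}}

```text
time_s: 7.0
eef_pos: [0.4654, -0.2773, 0.0307]
tool_rot: [[-0.287, 0.002, -0.958], [0.958, 0.025, -0.287], [0.024, -1.0, -0.009]]
wrist_force: [-1.6, 1.2, 10.7]
finger_gap: 0.044
```

```bash
python3 - <<'E'
from h import *
to([.4624,-.2775,.028],107)
cv2.imwrite('pics/w3.png',arm.snapshot('wrist'))
s=arm.snapshot('scene');cv2.imwrite('pics/s3.png',cv2.resize(s[150:300,220:400],None,fx=4,fy=4,interpolation=cv2.INTER_CUBIC))
E
```

```text
t 7.0 pos [ 0.4654 -0.2773  0.0307] yaw 106.69587036623909 tilt 1.4395388033700827 gap 0.043682022003589595 F [-1.6392  1.2185 10.6675] q [ 25.8323  37.9727   1.3285 110.5326  -4.0268  32.1331 136.9958]
shift [0.0006 0.0027 0.0029] dist 0.004045217510525583
twist -0.3041296337609083
```

View pics/w3.png

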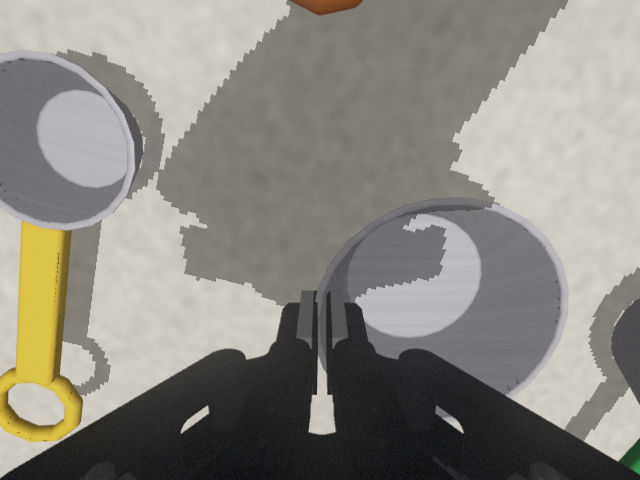

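View pics/s3.png

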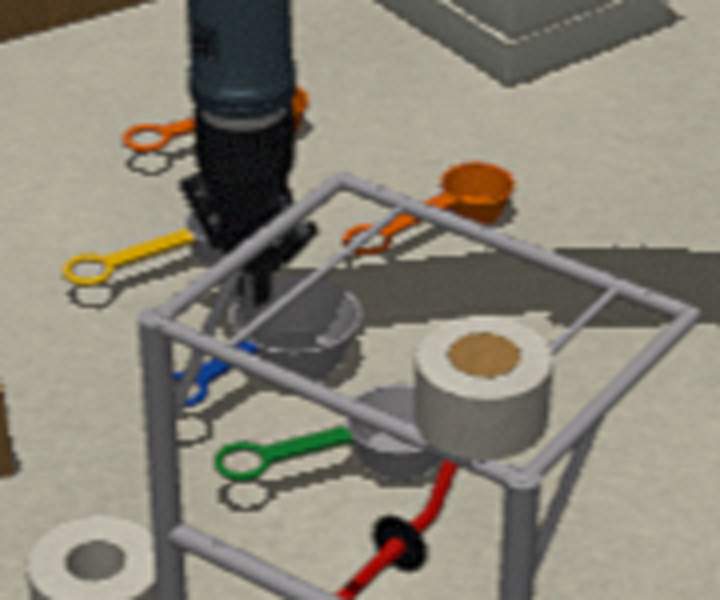

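Call:
{"fn": "carry_out", "kwargs": {
  "plan": [
    [[0, -0.005, 0], 0],
    [[0, -0.015, 0], 0],
    [[0, -0.03, 0], 0],
    [[0, -0.06, 0], 0],
    [[0, -0.1, 0], 0],
    [[0, -0.14, 0], 0],
    [[0, -0.17, 0], 0],
    [[0, -0.17, 0], 0]
  ],
  "hand": -1
}}

```text
time_s: 7.77
eef_pos: [0.4681, -0.2842, 0.2062]
tool_rot: [[-0.287, 0.011, -0.958], [0.958, 0.019, -0.286], [0.015, -1.0, -0.016]]
wrist_force: [0.8, -0.2, -0.2]
finger_gap: 0.012
```

```bash
cat >> h.py <<'E'
def look(tag,crop=(120,330,200,480)):
    import pickle
    ci=arm.camera_info('wrist');w=arm.snapshot('wrist');cv2.imwrite(f'pics/w{tag}.png',w);pickle.dump(ci,open(f'w{tag}.pkl','wb'))
    a,b,c,d=crop
    s=arm.snapshot('scene');cv2.imwrite(f'pics/s{tag}.png',cv2.resize(s[a:b,c:d],None,fx=2.8,fy=2.8,interpolation=cv2.INTER_CUBIC))
    t=arm.snapshot('top');cv2.imwrite(f'pics/t{tag}.png',t)
E
python3 - <<'E'
from h import *
look('4')
to([.4,-.1,.33],110)
E
```

```text
t 7.9167 pos [ 0.4643 -0.2814  0.199 ] yaw 106.69419212264168 tilt 1.4399511303918835 gap 0.0160833357675225 F [-0.3393  0.5279 -2.2138] q [ 25.079   22.9487   2.7809 105.7935  -3.0084  51.9698 136.2032]
shift [ 0.1953 -0.1264  0.0085] dist 0.23277661051887533
twist -3.305807877358319
```

View pics/w4.png

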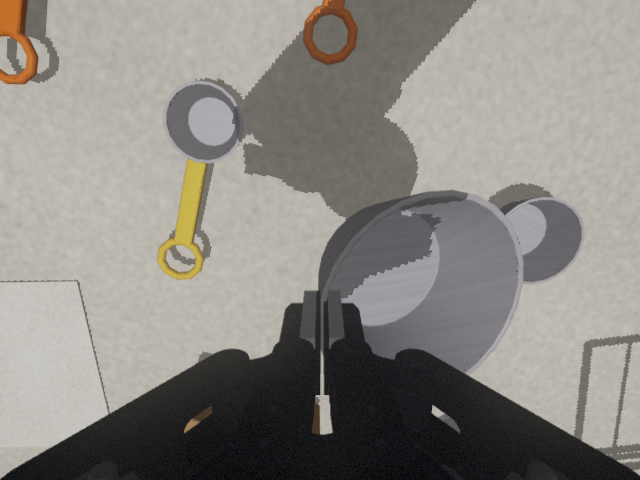

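View pics/s4.png

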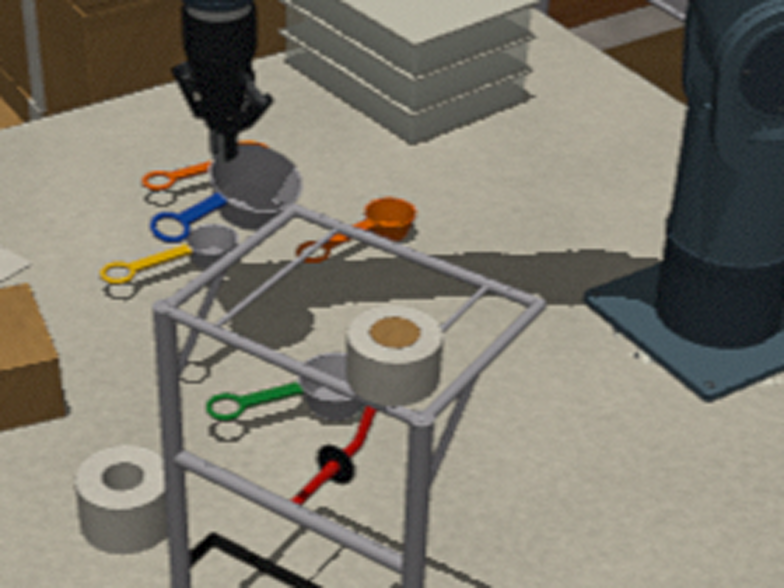

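```bash
python3 - <<'E'
import cv2
t=cv2.imread('pics/t4.png');cv2.imwrite('pics/t4z.png',cv2.resize(t[170:300,340:480],None,fx=4.5,fy=4.5,interpolation=cv2.INTER_CUBIC))
s=cv2.imread('pics/s4.png')[130:300,100:350];cv2.imwrite('pics/s4z.png',cv2.resize(s,None,fx=3,fy=3,interpolation=cv2.INTER_CUBIC))
E
```

```text
(no output)
```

View pics/t4z.png

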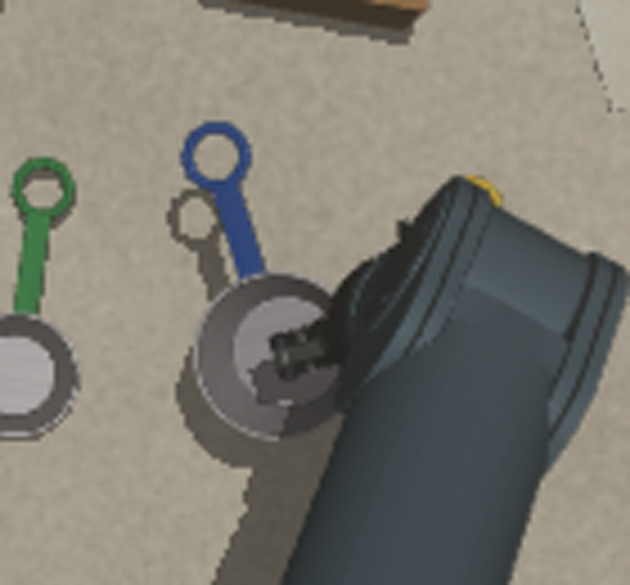

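View pics/s4z.png

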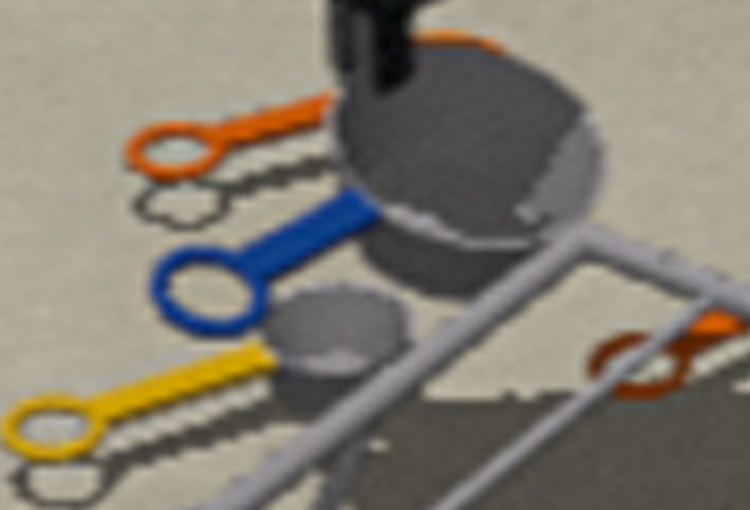

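```bash
python3 - <<'E'
from h import *
e,r=tri(ray('top',388,204.7),ray('scene',260.7,200.96));print('eye',e,r)
s=arm.observe();p=np.array(s["eef_pos"]);R=np.array(s["tool_rot"]);print(p,e-p, R.T@(e-p))
# handle direction, assume level: top line at z~e
a=atz('top',340+216/4.5,170+156/4.5,e[2]);b=atz('top',340+247/4.5,170+252/4.5,e[2]);d=(a-b)[:2];print('handle yaw',np.degrees(np.arctan2(d[1],d[0])),np.linalg.norm(d))
to([0,0,0],107)
E
```

```text
eye [ 0.5688 -0.2086  0.1959] 0.0020799459031337016
[ 0.4643 -0.2814  0.199 ] [ 0.1046  0.0728 -0.0031] [ 0.0396  0.005  -0.1211]
handle yaw 17.28911588547344 0.05927133691149074
t 7.9167 pos [ 0.4643 -0.2814  0.199 ] yaw 106.69419212264168 tilt 1.4399511303918835 gap 0.0160833357675225 F [-0.3393  0.5279 -2.2138] q [ 25.079   22.9487   2.7809 105.7935  -3.0084  51.9698 136.2032]
shift [0.398  0.2058 0.3654] dist 0.5781849807571213
twist -0.30580787735831905
```

```bash
cat >> h.py <<'E'
S=np.array([.613,.195,.225]);yr=np.radians(24.0);u=np.array([np.cos(yr),np.sin(yr),0]);v=np.array([-np.sin(yr),np.cos(yr),0])
def rot(a): # world rotation about z, degrees
    a=np.radians(a);return np.array([[np.cos(a),-np.sin(a),0],[np.sin(a),np.cos(a),0],[0,0,1]])
def plan_eye(eoff,hyaw,pts,vy=0,goal=24.0):
    """eoff eye in tool axes, hyaw handle yaw now; pts (u,z) of eye in rack coords; prints shifts"""
    s=arm.observe();R=np.array(s["tool_rot"]);p=np.array(s["eef_pos"])
    dy=goal-hyaw
    off=rot(dy)@R@np.array(eoff);print('twist',-dy,'off',off)
    for a,z in pts:
        e=S+u*a+v*vy;e[2]=z;P=e-off;print((a,z),'tcp',P,'shift',R.T@(P-p))
E
python3 - <<'E'
from h import *
to([.41,-.10,.32],110);to([.41,0,.34],114)
plan_eye([.0396,.005,-.1211],17.2,[(-.11,.32),(-.054,.315),(-.052,.285),(-.046,.265),(-.030,.246),(-.02,.235)])
E
```

```text
t 7.9167 pos [ 0.4643 -0.2814  0.199 ] yaw 106.69419212264168 tilt 1.4399511303918835 gap 0.0160833357675225 F [-0.3393  0.5279 -2.2138] q [ 25.079   22.9487   2.7809 105.7935  -3.0084  51.9698 136.2032]
shift [ 0.1922 -0.1164 -0.001 ] dist 0.22467726742689664
twist -3.305807877358319
t 7.9167 pos [ 0.4643 -0.2814  0.199 ] yaw 106.69419212264168 tilt 1.4399511303918835 gap 0.0160833357675225 F [-0.3393  0.5279 -2.2138] q [ 25.079   22.9487   2.7809 105.7935  -3.0084  51.9698 136.2032]
shift [ 0.2884 -0.1339 -0.0299] dist 0.3193649302589433
twist -7.305807877358319
twist -6.800000000000001 off [ 0.0953  0.0847 -0.0031]
(-0.11, 0.32) tcp [0.4172 0.0656 0.3231] shift [ 0.3487 -0.1154 -0.0555]
(-0.054, 0.315) tcp [0.4684 0.0883 0.3181] shift [ 0.3557 -0.1098 -0.111 ]
(-0.052, 0.285) tcp [0.4702 0.0892 0.2881] shift [ 0.3552 -0.0798 -0.1128]
(-0.046, 0.265) tcp [0.4757 0.0916 0.2681] shift [ 0.3555 -0.0597 -0.1186]
(-0.03, 0.246) tcp [0.4903 0.0981 0.2491] shift [ 0.3571 -0.0406 -0.1343]
(-0.02, 0.235) tcp [0.4995 0.1022 0.2381] shift [ 0.3581 -0.0295 -0.1441]
```

Call:
{"fn": "carry_out", "kwargs": {
  "plan": [
    [[0.02, -0.02, 0], 0],
    [[0.05, -0.045, 0], -1],
    [[0.08, -0.07, 0], -2],
    [[0.11, -0.095, 0], -3],
    [[0.14, -0.11, 0], -4],
    [[0.17, -0.115, -0.005], -5],
    [[0.2, -0.115, -0.01], -6],
    [[0.23, -0.115, -0.015], -6.5],
    [[0.26, -0.115, -0.02], -6.8],
    [[0.285, -0.115, -0.03], -6.8],
    [[0.31, -0.115, -0.04], -6.8],
    [[0.33, -0.115, -0.05], -6.8],
    [[0.345, -0.115, -0.055], -6.8],
    [[0.349, -0.115, -0.056], -6.8],
    [[0.349, -0.115, -0.056], -6.8],
    [[0.349, -0.115, -0.056], -6.8]
  ],
  "hand": -1
}}

```text
time_s: 9.25
eef_pos: [0.4173, 0.065, 0.3217]
tool_rot: [[-0.398, -0.002, -0.917], [0.917, 0.025, -0.398], [0.024, -1.0, -0.008]]
wrist_force: [-0.7, -0.4, -1.5]
finger_gap: 0.011
```

```bash
python3 - <<'E'
from h import *
look('5')
to([.41,0,.34],114)
t=cv2.imread('pics/t5.png');cv2.imwrite('pics/t5z.png',cv2.resize(t[120:280,180:340],None,fx=3.7,fy=3.7,interpolation=cv2.INTER_CUBIC))
s=arm.snapshot('scene')[160:330,260:420];cv2.imwrite('pics/s5z.png',cv2.resize(s,None,fx=3.5,fy=3.5,interpolation=cv2.INTER_CUBIC))
E
```

```text
t 9.4 pos [0.4177 0.0647 0.3222] yaw 113.3902500810271 tilt 1.4460541002355844 gap 0.01596157307028335 F [ 0.0046  0.4487 -0.703 ] q [  0.6949   2.8079 -14.9182 113.1286  -0.7706  63.8591  99.5175]
shift [-0.0559 -0.0194  0.0326] dist 0.06758658504163606
twist -0.6097499189729092
```

View pics/t5z.png

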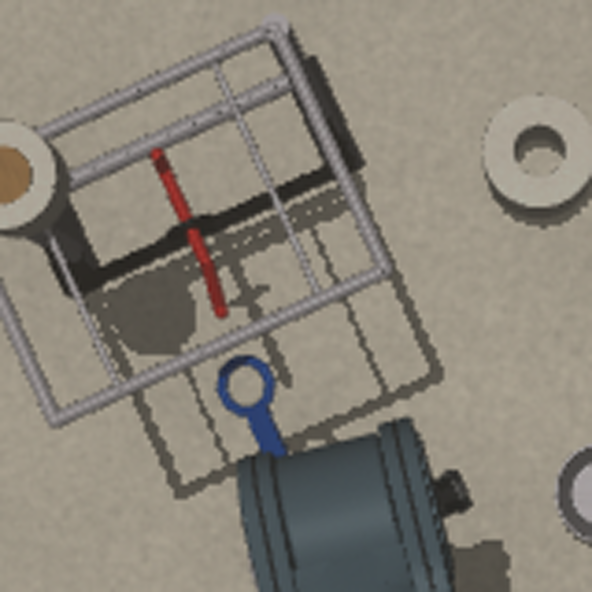

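View pics/s5z.png

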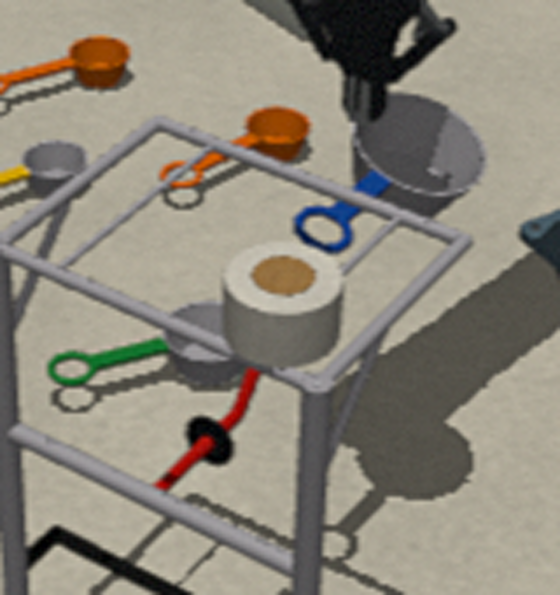

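View pics/w5.png

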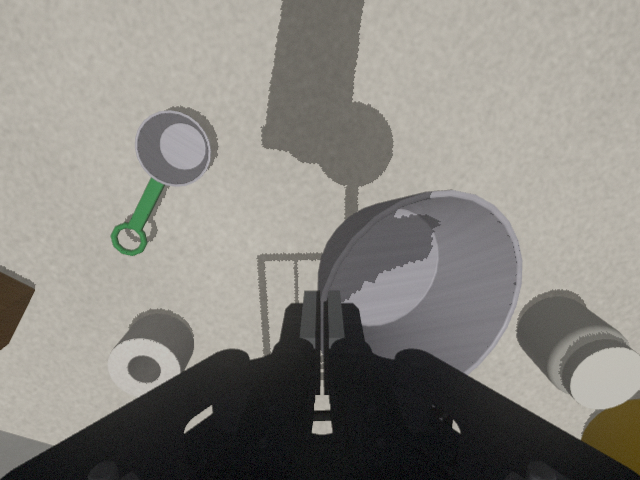

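```bash
python3 - <<'E'
from h import *
e,r=tri(ray('top',180+246/3.7,120+384/3.7),ray('scene',260+325/3.5,160+227/3.5));print('eye',e,r,'rack',(e-S)@u,(e-S)@v)
p=np.array(arm.observe()["eef_pos"]);R=np.array(arm.observe()["tool_rot"]);o=R.T@(e-p);print(o)
a=atz('top',180+246/3.7,120+384/3.7,e[2]);b=atz('top',180+271/3.7,120+443/3.7,e[2]);d=(a-b)[:2];print('yaw',np.degrees(np.arctan2(d[1],d[0])))
# tip in top measured here
tip=atz('top',180+221/3.7,120+309/3.7,.271);print('tip',tip,(tip-S)@u,(tip-S)@v)
plan_eye(o,24.0,[(-.085,.315),(-.054,.315),(-.052,.285),(-.046,.265),(-.030,.246),(-.02,.235)])
E
```

```text
eye [0.5106 0.1512 0.316 ] 0.0009961907799741901 rack -0.11133972885942825 0.001621105168935432
[ 0.0421  0.0085 -0.1194]
yaw 22.858081509957255
tip [0.5655 0.1739 0.271 ] -0.05195728377411643 -3.3837586653456513e-06
twist -0.0 off [ 0.0928  0.0863 -0.0064]
(-0.085, 0.315) tcp [0.4425 0.0742 0.3214] shift [-0.0014  0.0012 -0.0263]
(-0.054, 0.315) tcp [0.4708 0.0868 0.3214] shift [-0.001   0.0015 -0.0573]
(-0.052, 0.285) tcp [0.4727 0.0876 0.2914] shift [-0.0017  0.0315 -0.0591]
(-0.046, 0.265) tcp [0.4782 0.09   0.2714] shift [-0.0021  0.0516 -0.0649]
(-0.03, 0.246) tcp [0.4928 0.0965 0.2524] shift [-0.0024  0.0707 -0.0807]
(-0.02, 0.235) tcp [0.5019 0.1006 0.2414] shift [-0.0026  0.0818 -0.0906]
```

Call:
{"fn": "carry_out", "kwargs": {
  "plan": [
    [[-0.001, 0.001, -0.02], 0],
    [[-0.001, 0.001, -0.04], 0],
    [[-0.001, 0.001, -0.055], 0],
    [[-0.001, 0.001, -0.057], 0],
    [[-0.001, 0.015, -0.057], 0],
    [[-0.0015, 0.03, -0.058], 0],
    [[-0.002, 0.038, -0.059], 0],
    [[-0.002, 0.038, -0.059], 0]
  ],
  "hand": -1
}}

```text
time_s: 10.12
eef_pos: [0.4714, 0.0878, 0.2834]
tool_rot: [[-0.398, -0.004, -0.917], [0.917, 0.025, -0.398], [0.024, -1.0, -0.006]]
wrist_force: [-0.1, 0.0, -1.4]
finger_gap: 0.014
```

```bash
python3 - <<'E'
from h import *
to([.4782,.09,.2714])
t=arm.snapshot('top')[140:240,200:300];cv2.imwrite('pics/t6z.png',cv2.resize(t,None,fx=5.5,fy=5.5,interpolation=cv2.INTER_CUBIC))
s=arm.snapshot('scene')[160:330,260:420];cv2.imwrite('pics/s6z.png',cv2.resize(s,None,fx=3.5,fy=3.5,interpolation=cv2.INTER_CUBIC))
E
```

```text
t 10.1167 pos [0.4714 0.0878 0.2834] yaw 113.46458220680697 tilt 1.4364555995228223 gap 0.013766637831957898 F [-0.1066  0.023  -1.4245] q [ -1.3895  11.3741 -15.4379 109.08     1.8353  59.7672  96.0052]
shift [-0.001   0.0121 -0.007 ] dist 0.014007584128240118
```

View pics/t6z.png

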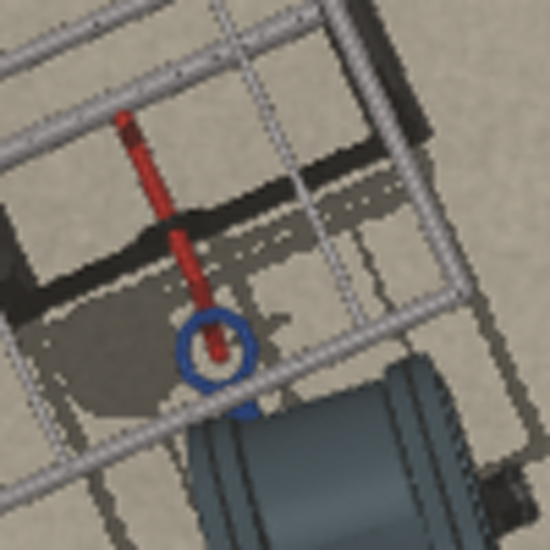

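View pics/s6z.png

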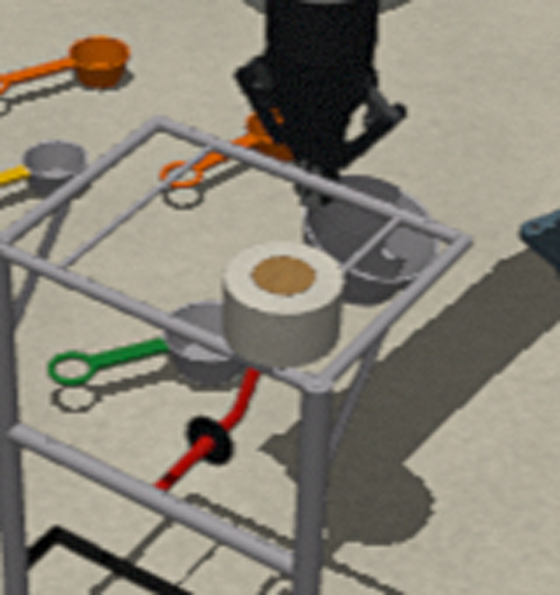

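```bash
python3 - <<'E'
import cv2
t=cv2.imread('pics/t6z.png')[290:420,160:290];cv2.imwrite('pics/t6zz.png',cv2.resize(t,None,fx=4.5,fy=4.5,interpolation=cv2.INTER_NEAREST))
E
```

```text
(no output)
```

View pics/t6zz.png

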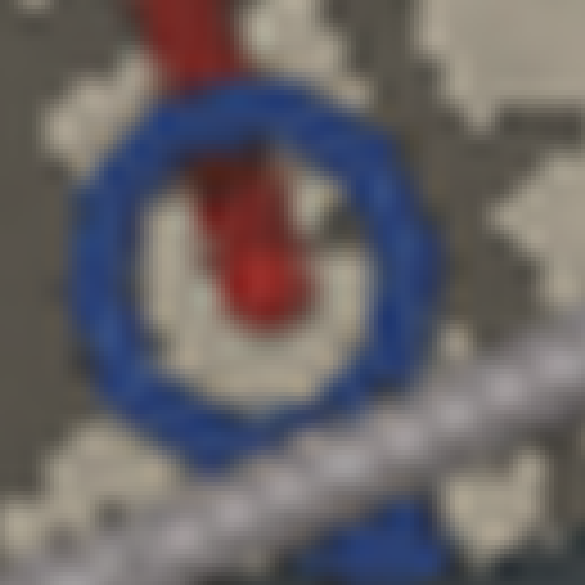

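Call:
{"fn": "carry_out", "kwargs": {
  "plan": [
    [[-0.001, 0.006, -0.003], 0],
    [[-0.001, 0.012, -0.006], 0],
    [[-0.001, 0.018, -0.011], 0],
    [[-0.001, 0.025, -0.017], 0],
    [[-0.001, 0.031, -0.0225], 0],
    [[-0.001, 0.036, -0.027], 0],
    [[-0.001, 0.04, -0.031], 0],
    [[-0.001, 0.04, -0.031], 0]
  ],
  "hand": -1
}}

```text
time_s: 10.88
eef_pos: [0.5017, 0.1014, 0.2442]
tool_rot: [[-0.399, -0.002, -0.917], [0.917, 0.026, -0.399], [0.024, -1.0, -0.008]]
wrist_force: [1.1, -0.6, -2.4]
finger_gap: 0.014
```

```bash
python3 - <<'E'
from h import *
to([.5019,.1006,.2414])
t=arm.snapshot('top')[140:240,200:300];cv2.imwrite('pics/t7z.png',cv2.resize(t,None,fx=5.5,fy=5.5,interpolation=cv2.INTER_CUBIC))
s=arm.snapshot('scene')[160:330,260:420];cv2.imwrite('pics/s7z.png',cv2.resize(s,None,fx=3.5,fy=3.5,interpolation=cv2.INTER_CUBIC))
E
```

```text
t 10.8833 pos [0.5017 0.1014 0.2442] yaw 113.52013106948768 tilt 1.469864267835398 gap 0.013842662010041211 F [ 1.076  -0.6206 -2.41  ] q [ -2.888   17.1334 -15.2202 107.5404   3.6411  55.6136  94.0155]
shift [-0.0009  0.0028  0.0002] dist 0.00291449848404809
```

View pics/t7z.png

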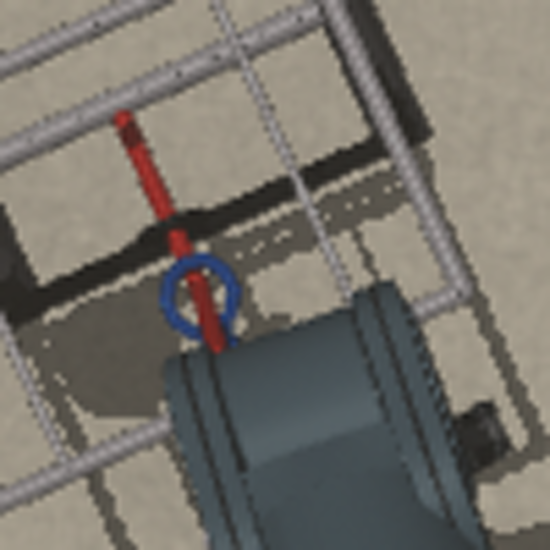

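View pics/s7z.png

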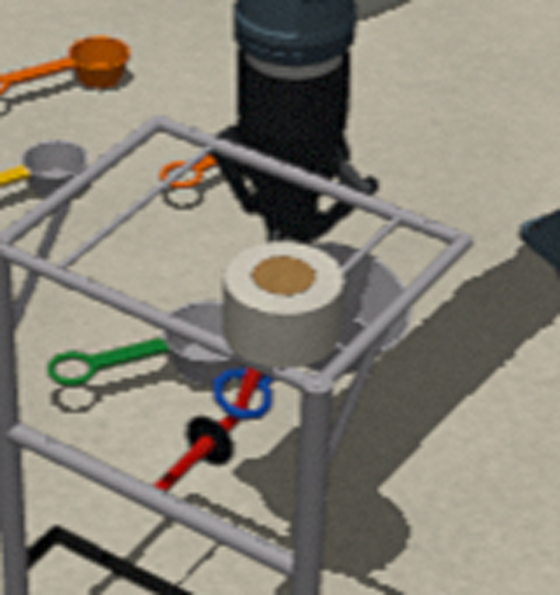

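Call:
{"fn": "carry_out", "kwargs": {
  "plan": [
    [[0, 0.006, -0.001], 0],
    [[0, 0.012, -0.002], 0],
    [[0, 0.018, -0.003], 0],
    [[0, 0.024, -0.004], 0],
    [[0, 0.03, -0.004], 0],
    [[0, 0.03, -0.004], 0]
  ],
  "hand": -1
}}

```text
time_s: 11.48
eef_pos: [0.5055, 0.1045, 0.2147]
tool_rot: [[-0.4, 0.0, -0.917], [0.916, 0.027, -0.399], [0.024, -1.0, -0.011]]
wrist_force: [0.0, 1.6, 2.7]
finger_gap: 0.009
```

```bash
python3 - <<'E'
from h import *
to([.5019,.1006,.2414])
t=arm.snapshot('top')[140:240,200:300];cv2.imwrite('pics/t8z.png',cv2.resize(t,None,fx=5.5,fy=5.5,interpolation=cv2.INTER_CUBIC))
s=arm.snapshot('scene')[160:330,260:420];cv2.imwrite('pics/s8z.png',cv2.resize(s,None,fx=3.5,fy=3.5,interpolation=cv2.INTER_CUBIC))
E
```

```text
t 11.4833 pos [0.5055 0.1045 0.2147] yaw 113.55838785382261 tilt 1.5325693883711489 gap 0.009317126577636276 F [0.0173 1.5778 2.714 ] q [ -3.395   19.5678 -15.0473 108.7799   4.4886  51.8867  93.2026]
shift [-0.0015 -0.0268  0.0045] dist 0.02719788789924539
```

View pics/s8z.png

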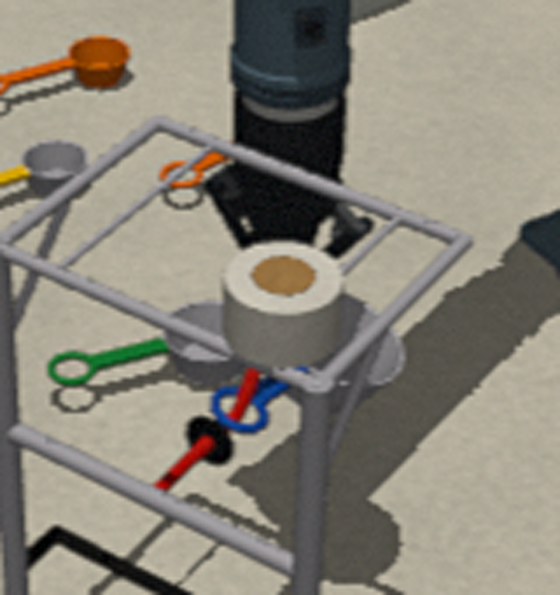

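Call:
{"fn": "carry_out", "kwargs": {
  "plan": [
    [[0, 0, 0], 0],
    [[0, 0, 0], 0],
    [[0, -0.005, 0], 0],
    [[0, -0.03, 0], 0],
    [[0, -0.07, 0.005], 0],
    [[0, -0.1, 0.04], 0],
    [[0, -0.11, 0.08], 0],
    [[0, -0.11, 0.12], 0],
    [[0, -0.11, 0.12], 0]
  ],
  "hand": -0.1
}}

```text
time_s: 12.33
eef_pos: [0.3892, 0.0496, 0.3243]
tool_rot: [[-0.396, -0.003, -0.918], [0.918, 0.023, -0.396], [0.022, -1.0, -0.006]]
wrist_force: [-0.8, -0.9, -0.6]
finger_gap: 0.45
```

```bash
python3 - <<'E'
from h import *
to([.5019,.1006,.2414])
t=arm.snapshot('top')[110:290,150:350];cv2.imwrite('pics/t9z.png',cv2.resize(t,None,fx=3.3,fy=3.3,interpolation=cv2.INTER_CUBIC))
s=arm.snapshot('scene')[160:400,220:440];cv2.imwrite('pics/s9z.png',cv2.resize(s,None,fx=2.5,fy=2.5,interpolation=cv2.INTER_CUBIC))
E
```

```text
t 12.3333 pos [0.3892 0.0496 0.3243] yaw 113.31277928031332 tilt 1.3214604466487643 gap 0.449762464037118 F [-0.7821 -0.9091 -0.6488] q [  2.2615  -0.6639 -14.7147 116.3112  -1.6508  64.2473 101.5729]
shift [ 0.0004  0.0836 -0.1232] dist 0.14889941757170974
```

View pics/s9z.png

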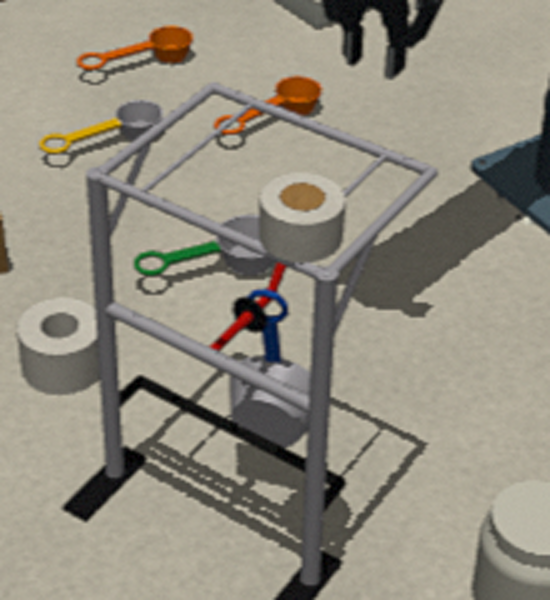

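View pics/t9z.png

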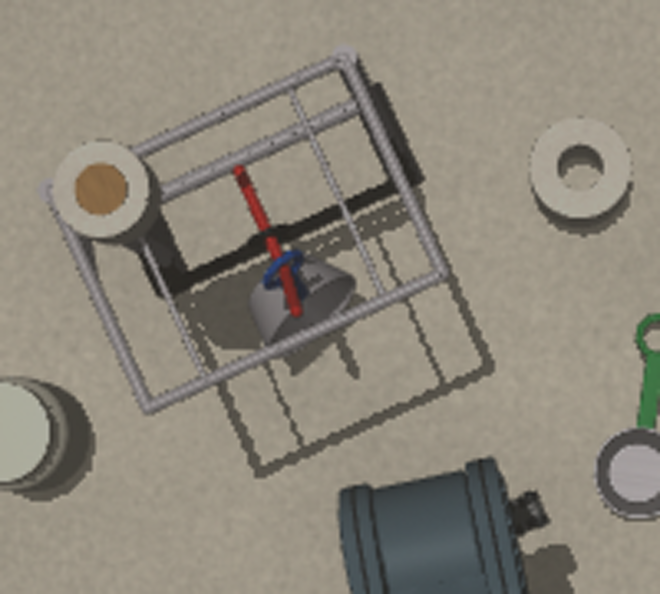

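```bash
python3 - <<'E'
from h import *
to([.4376,-.1314,.15],82)
to([.4376,-.1314,.065],82)
E
```

```text
t 12.4333 pos [0.3942 0.0519 0.3249] yaw 113.40260446069838 tilt 1.42814430515125 gap 0.44859917988130155 F [-0.2649  1.155   0.4084] q [  2.1578  -0.2624 -14.8078 115.8408  -1.6099  64.0562 101.4454]
shift [-0.1893  0.1703  0.0348] dist 0.25701947186447255
twist 31.4026044606984
t 12.4333 pos [0.3942 0.0519 0.3249] yaw 113.40260446069838 tilt 1.42814430515125 gap 0.44859917988130155 F [-0.2649  1.155   0.4084] q [  2.1578  -0.2624 -14.8078 115.8408  -1.6099  64.0562 101.4454]
shift [-0.1912  0.2553  0.0357] dist 0.32095374145882655
twist 31.4026044606984
```

Call:
{"fn": "carry_out", "kwargs": {
  "plan": [
    [[-0.03, 0.02, 0.005], 5],
    [[-0.06, 0.045, 0.01], 10],
    [[-0.09, 0.075, 0.015], 16],
    [[-0.12, 0.1, 0.02], 21],
    [[-0.15, 0.13, 0.027], 26],
    [[-0.175, 0.155, 0.032], 30],
    [[-0.19, 0.18, 0.035], 31.4],
    [[-0.191, 0.21, 0.035], 31.4],
    [[-0.191, 0.24, 0.035], 31.4],
    [[-0.191, 0.25, 0.035], 31.4],
    [[-0.191, 0.25, 0.035], 31.4]
  ],
  "hand": -0.1
}}

```text
time_s: 13.35
eef_pos: [0.4381, -0.1289, 0.0671]
tool_rot: [[0.137, -0.005, -0.991], [0.99, 0.027, 0.137], [0.026, -1.0, 0.009]]
wrist_force: [-0.3, 0.3, 0.9]
finger_gap: 0.448
```

```bash
python3 - <<'E'
from h import *
look('10')
to([.4376,-.1314,.022],82)
E
```

```text
t 13.5 pos [ 0.4407 -0.1297  0.0706] yaw 82.13139214036032 tilt 1.4570941221797025 gap 0.4551231310154908 F [-0.057   0.2918 -0.4227] q [ 13.9526  28.1619  -2.5597 122.0058  -0.4704  30.0562  94.2337]
shift [-0.0033  0.0485  0.0027] dist 0.048702824259737355
twist 0.1313921403603331
```

View pics/w10.png

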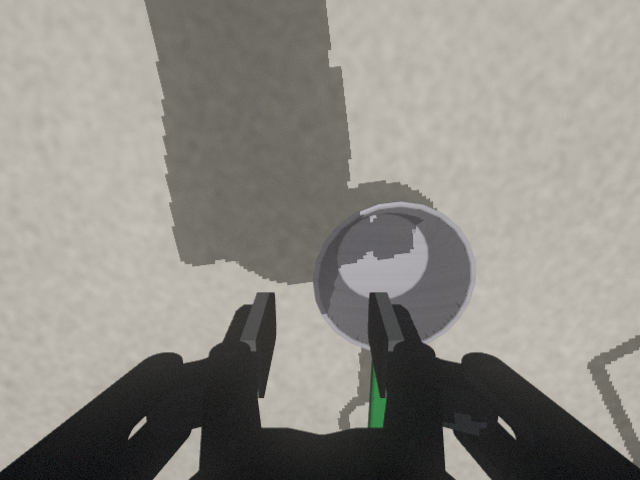

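View pics/s10.png

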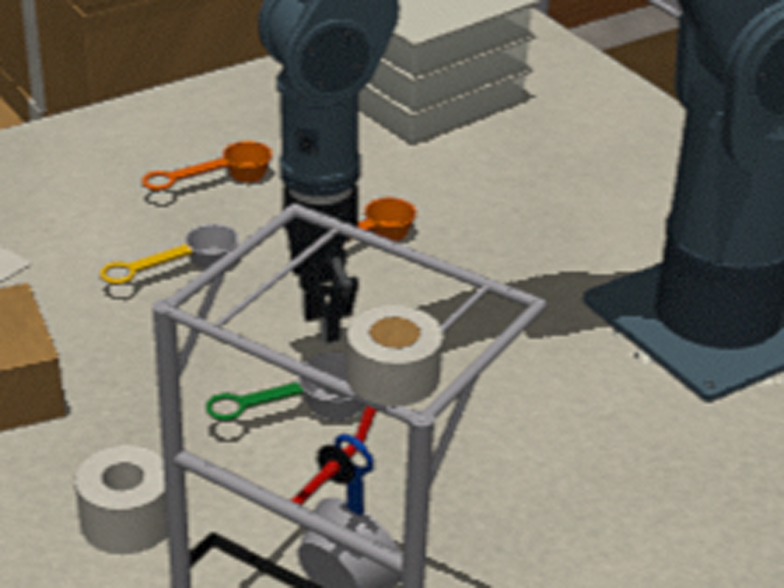

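Call:
{"fn": "carry_out", "kwargs": {
  "plan": [
    [[-0.001, 0.025, 0.001], 0],
    [[-0.002, 0.04, 0.002], 0],
    [[-0.002, 0.046, 0.002], 0],
    [[-0.002, 0.046, 0.002], 0]
  ],
  "hand": -0.1
}}

```text
time_s: 13.83
eef_pos: [0.4373, -0.1301, 0.0237]
tool_rot: [[0.137, -0.0, -0.991], [0.99, 0.026, 0.137], [0.025, -1.0, 0.004]]
wrist_force: [0.1, 0.0, 0.5]
finger_gap: 0.452
```

Call:
{"fn": "carry_out", "kwargs": {
  "plan": [
    [[0, 0, 0], 0],
    [[0, 0, 0], 0],
    [[0, 0, 0], 0],
    [[0, 0, 0], 0],
    [[0, 0, 0], 0],
    [[0, -0.005, 0], 0],
    [[0, -0.015, 0], 0],
    [[0, -0.03, 0], 0],
    [[0, -0.06, 0], 0],
    [[0, -0.1, 0], 0],
    [[0, -0.14, 0], 0],
    [[0, -0.16, 0], 0],
    [[0, -0.16, 0], 0],
    [[0, -0.16, 0], 0]
  ],
  "hand": -1
}}

```text
time_s: 15.0
eef_pos: [0.4375, -0.1348, 0.1848]
tool_rot: [[0.138, 0.003, -0.99], [0.99, 0.025, 0.138], [0.025, -1.0, 0.001]]
wrist_force: [-1.0, 0.0, -1.6]
finger_gap: 0.017
```

```bash
python3 - <<'E'
from h import *
look('11')
to([.4376,-.1314,.022],82)
t=cv2.imread('pics/t11.png');cv2.imwrite('pics/t11z.png',cv2.resize(t[170:300,290:430],None,fx=4.5,fy=4.5,interpolation=cv2.INTER_CUBIC))
E
```

```text
t 15.15 pos [ 0.4358 -0.1341  0.1822] yaw 82.0948368130109 tilt 1.512482575693616 gap 0.01891574944696121 F [-0.8365  0.3465 -1.2079] q [ 14.7013  16.3616  -2.5616 118.5118  -0.9957  45.63    95.0393]
shift [-0.0011  0.1602 -0.0025] dist 0.1602484950371523
twist 0.09483681301088609
```

View pics/s11.png

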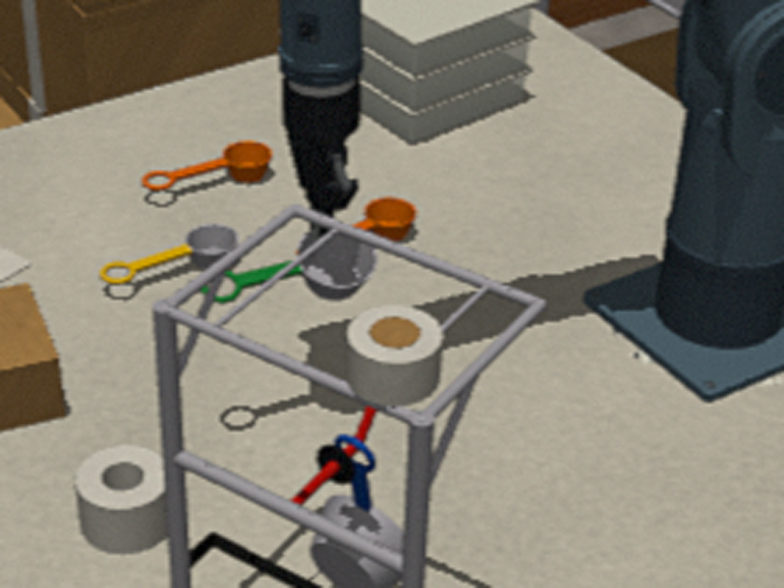

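View pics/t11z.png

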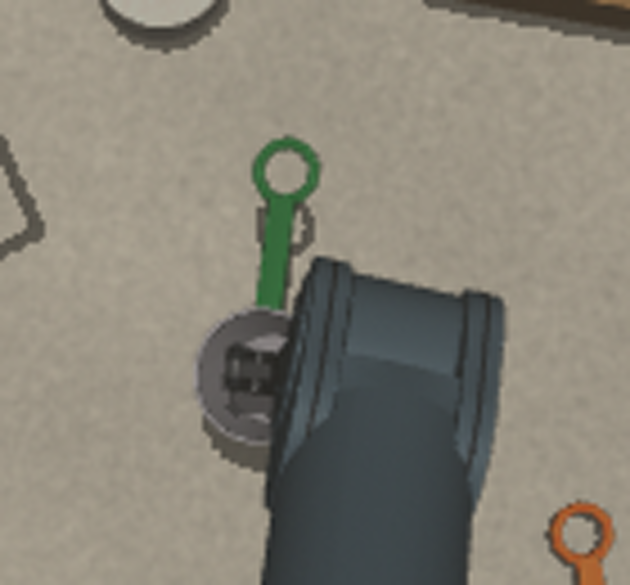

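```bash
python3 - <<'E'
from h import *
e,r=tri(ray('top',353.8,208.2),ray('scene',280.3,222.3));print('eye',e,r)
s=arm.observe();p=np.array(s["eef_pos"]);R=np.array(s["tool_rot"]);o=R.T@(e-p);print(o)
a=atz('top',290+287/4.5,170+172/4.5,e[2]);b=atz('top',290+271/4.5,170+300/4.5,e[2]);d=(a-b)[:2];hy=np.degrees(np.arctan2(d[1],d[0]));print('yaw',hy)
plan_eye(o,hy,[(-.11,.315),(-.054,.315)])
to([.4,-.04,.32])
E
```

```text
eye [ 0.5597 -0.1179  0.1756] 0.001723952108065106
[ 0.033   0.0067 -0.1206]
yaw -7.530238305893517
twist -31.53023830589352 off [ 0.0972  0.0787 -0.0066]
(-0.11, 0.315) tcp [0.4153 0.0716 0.3216] shift [ 0.2044 -0.1339  0.0494]
(-0.054, 0.315) tcp [0.4665 0.0943 0.3216] shift [ 0.234  -0.1334  0.0019]
t 15.15 pos [ 0.4358 -0.1341  0.1822] yaw 82.0948368130109 tilt 1.512482575693616 gap 0.01891574944696121 F [-0.8365  0.3465 -1.2079] q [ 14.7013  16.3616  -2.5616 118.5118  -0.9957  45.63    95.0393]
shift [ 0.0918 -0.1352  0.0492] dist 0.17065440703901666
```

Call:
{"fn": "carry_out", "kwargs": {
  "plan": [
    [[0.005, -0.03, 0.01], -2],
    [[0.02, -0.06, 0.025], -6],
    [[0.045, -0.09, 0.038], -11],
    [[0.07, -0.115, 0.049], -16],
    [[0.1, -0.13, 0.049], -21],
    [[0.13, -0.134, 0.049], -25],
    [[0.155, -0.134, 0.049], -29],
    [[0.18, -0.134, 0.049], -31],
    [[0.197, -0.134, 0.049], -31.5],
    [[0.204, -0.134, 0.049], -31.5],
    [[0.204, -0.134, 0.049], -31.5],
    [[0.204, -0.134, 0.049], -31.5]
  ],
  "hand": -1
}}

```text
time_s: 16.15
eef_pos: [0.4161, 0.07, 0.3218]
tool_rot: [[-0.4, -0.002, -0.917], [0.916, 0.025, -0.4], [0.024, -1.0, -0.008]]
wrist_force: [-0.4, -0.7, -1.2]
finger_gap: 0.013
```

```bash
cat >> h.py <<'E'
def look2(tag):
    t=arm.snapshot('top');cv2.imwrite(f'pics/t{tag}z.png',cv2.resize(t[120:280,180:340],None,fx=3.7,fy=3.7,interpolation=cv2.INTER_CUBIC))
    s=arm.snapshot('scene');cv2.imwrite(f'pics/s{tag}z.png',cv2.resize(s[160:360,250:450],None,fx=3.5,fy=3.5,interpolation=cv2.INTER_CUBIC)[:,:700])
E
python3 - <<'E'
from h import *
look2('12')
to([.4153,.0716,.3216])
E
```

```text
t 16.25 pos [0.4163 0.0694 0.3221] yaw 113.47692953134732 tilt 1.4375320868036081 gap 0.013167251530914168 F [-0.8641 -0.5984 -1.1845] q [  1.7138   2.8431 -16.6485 113.1236  -0.6626  63.8694  98.8481]
shift [0.0024 0.0006 0.    ] dist 0.002454002478461422
```

View pics/t12z.png

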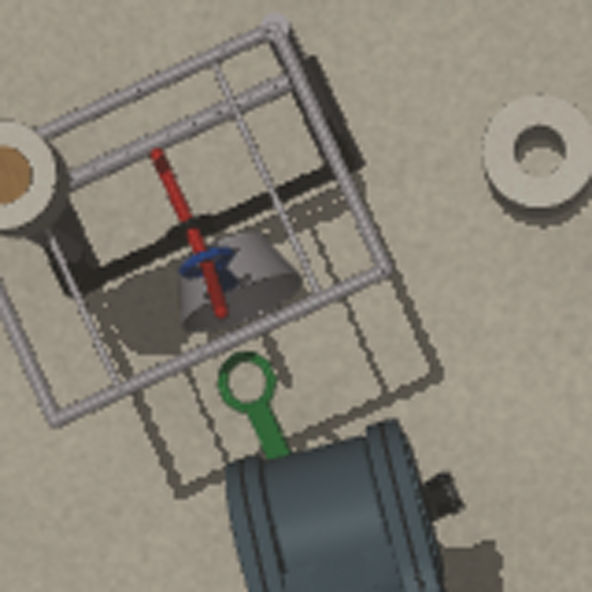

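View pics/s12z.png

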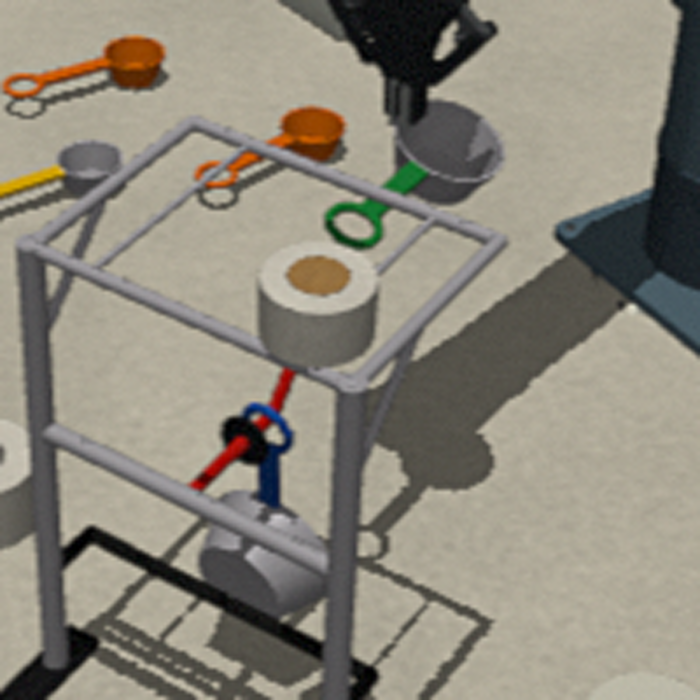

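```bash
python3 - <<'E'
from h import *
f=lambda n,p:((proj(n,p)-np.array([250,160]))*3.5 if n=='scene' else (proj(n,p)-np.array([180,120]))*3.7)
for nm,a,b,z in [('rest0',40,0,.094),('rest+',40,115,.094),('rest-',40,-115,.094),('post-',85,-115,.094)]:
    P=S+u*a/1000+v*b/1000;P[2]=z;print(nm,f('scene',P),f('top',P))
e,r=tri(ray('top',180+207/3.7,120+263/3.7),ray('scene',250+269/3.5,160+428/3.5));print('Large eye',e,r,'rack',(e-S)@u,(e-S)@v,e[2]-.225)
# expected hung: eye at (a,-9), pitch th (forward tilt of bowl), bottom centre
for a,th in [(-8,0),(-8,10),(10,10),(0,20)]:
    t=np.radians(th);h=-np.sin(t)*u+np.array([0,0,-np.cos(t)]) # from eye to bowl
    n=np.cos(t)*u-np.array([0,0,1])*np.sin(t) # towards back
    E=S+u*a/1000;E[2]=.216;B=E+h*.122+n*.040;Rm=E+h*.122-n*.004
    print(a,th,'bottom',f('scene',B),f('top',B),'rim',f('scene',Rm),f('top',Rm))
e,r=tri(ray('top',180+246.5/3.7,120+382/3.7),ray('scene',250+356/3.5,160+225/3.5));print('Med eye',e,r,'rack',(e-S)@u,(e-S)@v)
p=np.array(arm.observe()["eef_pos"]);R=np.array(arm.observe()["tool_rot"]);o=R.T@(e-p);print(o)
a=atz('top',180+246.5/3.7,120+382/3.7,e[2]);b=atz('top',180+273/3.7,120+444/3.7,e[2]);d=(a-b)[:2];print('yaw',np.degrees(np.arctan2(d[1],d[0])))
plan_eye(o,24.0,[(-.085,.315),(-.054,.315),(-.052,.280),(-.046,.265),(-.030,.246),(-.022,.237)])
E
```

```text
rest0 [223.815  599.3187] [206.0865 223.7176]
rest+ [368.4691 672.9521] [ 69.3785 285.4384]
rest- [ 89.1925 530.7916] [342.7664 162.0096]
post- [ 48.922  568.2824] [318.8101 108.9267]
Large eye [0.6043 0.1923 0.2131] 0.0001111471206116948 rack -0.009059191347043385 0.0011209562742029674 -0.011898157445848573
-8 0 bottom [230.5642 592.3259] [210.3261 233.1781] rim [266.8194 554.7626] [233.6716 285.2723]
-8 10 bottom [248.6111 578.8153] [222.8517 259.802 ] rim [283.8029 534.6128] [244.4453 309.9806]
10 10 bottom [233.6873 594.32  ] [213.3348 238.5662] rim [269.406  549.5085] [234.8651 288.6027]
0 20 bottom [260.3049 567.9085] [230.6696 276.9275] rim [293.7772 518.1134] [249.9543 323.9013]
Med eye [0.5124 0.1502 0.3176] 7.746779800747219e-06 rack -0.11010669546460235 2.414103900829609e-05
[ 0.0357  0.0064 -0.1203]
yaw 23.03522231332839
twist -0.0 off [ 0.0961  0.0808 -0.0045]
(-0.085, 0.315) tcp [0.4392 0.0796 0.3195] shift [ 0.0001  0.0028 -0.0251]
(-0.054, 0.315) tcp [0.4675 0.0922 0.3195] shift [ 0.0004  0.0031 -0.0561]
(-0.052, 0.28) tcp [0.4694 0.093  0.2845] shift [-0.0004  0.0381 -0.0578]
(-0.046, 0.265) tcp [0.4748 0.0955 0.2695] shift [-0.0007  0.0532 -0.0637]
(-0.03, 0.246) tcp [0.4895 0.102  0.2505] shift [-0.001   0.0723 -0.0795]
(-0.022, 0.237) tcp [0.4968 0.1052 0.2415] shift [-0.0011  0.0814 -0.0874]
```

Call:
{"fn": "carry_out", "kwargs": {
  "plan": [
    [[0, 0.003, -0.02], 0],
    [[0, 0.003, -0.04], 0],
    [[0, 0.003, -0.054], 0],
    [[0, 0.003, -0.056], 0],
    [[0, 0.015, -0.057], 0],
    [[0, 0.03, -0.058], 0],
    [[0, 0.04, -0.058], 0],
    [[0, 0.046, -0.061], 0],
    [[0, 0.053, -0.064], 0],
    [[0, 0.053, -0.064], 0]
  ],
  "hand": -1
}}

```text
time_s: 17.08
eef_pos: [0.475, 0.0977, 0.2693]
tool_rot: [[-0.4, -0.002, -0.916], [0.916, 0.026, -0.4], [0.024, -1.0, -0.009]]
wrist_force: [0.4, -0.3, -0.6]
finger_gap: 0.012
```

```bash
python3 - <<'E'
from h import *
to([.4748,.0955,.2695])
t=arm.snapshot('top')[165:225,210:270];cv2.imwrite('pics/t13z.png',cv2.resize(t,None,fx=8,fy=8,interpolation=cv2.INTER_CUBIC))
E
```

```text
t 17.0833 pos [0.475  0.0977 0.2693] yaw 113.59375681798171 tilt 1.4659385881293956 gap 0.012243897160278077 F [ 0.4017 -0.335  -0.5891] q [ -0.9937  12.8889 -17.2725 109.4081   2.805   57.9351  94.2613]
shift [-0.0019 -0.0002  0.0011] dist 0.0022462246292273926
```

View pics/t13z.png

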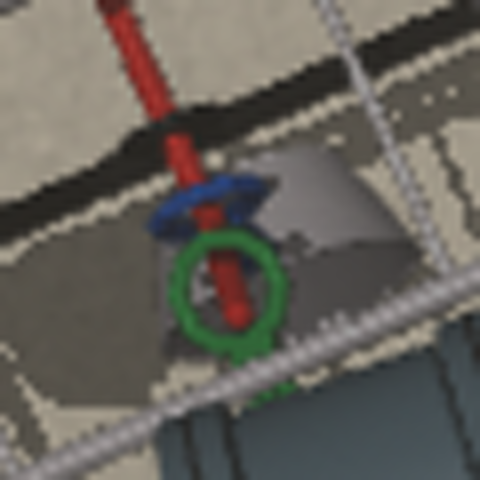

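Call:
{"fn": "carry_out", "kwargs": {
  "plan": [
    [[-0.001, 0.006, -0.005], 0],
    [[-0.002, 0.012, -0.01], 0],
    [[-0.002, 0.019, -0.016], 0],
    [[-0.002, 0.027, -0.019], 0],
    [[-0.002, 0.035, -0.022], 0],
    [[-0.002, 0.043, -0.025], 0],
    [[-0.002, 0.051, -0.027], 0],
    [[-0.002, 0.058, -0.029], 0],
    [[-0.002, 0.058, -0.029], 0]
  ],
  "hand": -1
}}

```text
time_s: 17.88
eef_pos: [0.5029, 0.1102, 0.2116]
tool_rot: [[-0.401, -0.0, -0.916], [0.916, 0.027, -0.401], [0.025, -1.0, -0.011]]
wrist_force: [-0.4, 2.2, 2.5]
finger_gap: 0.015
```

```bash
python3 - <<'E'
from h import *
to([.4748,.0955,.2695])
look2('14')
E
```

```text
t 17.8833 pos [0.5029 0.1102 0.2116] yaw 113.66085179704423 tilt 1.5418025272715357 gap 0.014865062425104787 F [-0.3548  2.1544  2.5325] q [ -2.7204  19.8351 -16.7172 109.0548   5.2902  51.5157  91.9004]
shift [-0.0008 -0.0583  0.0311] dist 0.0660306306917138
```

View pics/s14z.png

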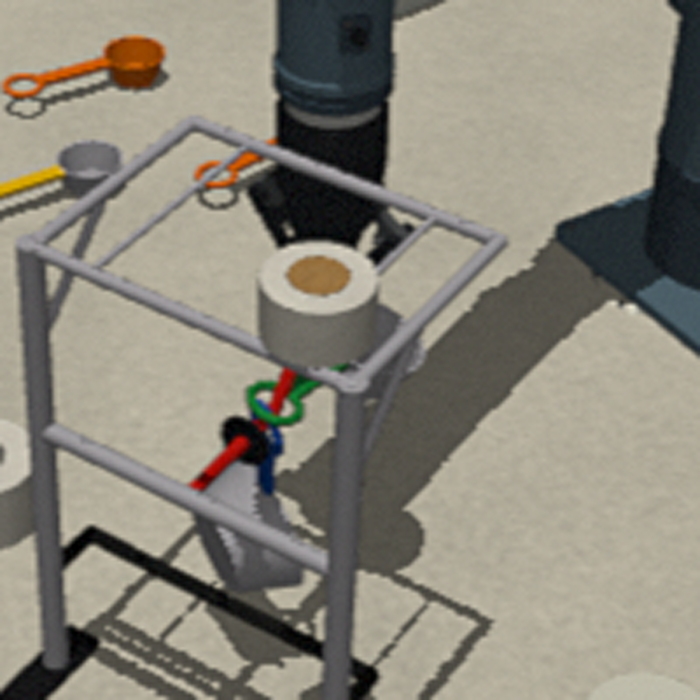

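View pics/t14z.png

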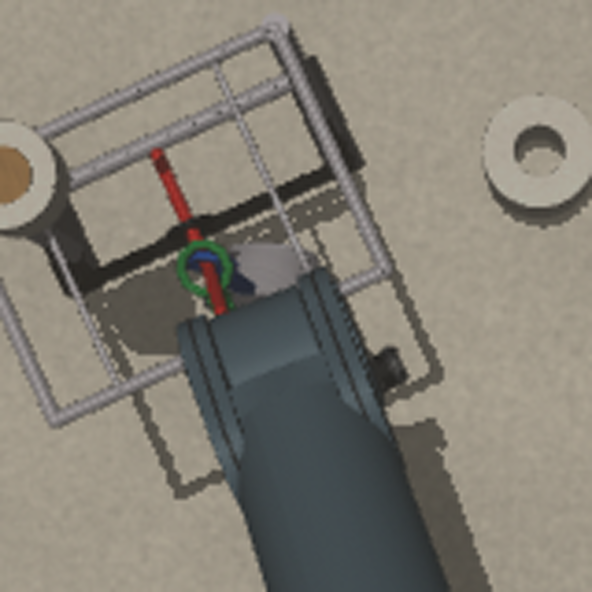

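Call:
{"fn": "carry_out", "kwargs": {
  "plan": [
    [[0, -0.006, 0.004], 0],
    [[0, -0.012, 0.009], 0],
    [[0, -0.018, 0.014], 0],
    [[0, -0.022, 0.018], 0],
    [[0, -0.024, 0.02], 0],
    [[0, -0.024, 0.02], 0],
    [[0, -0.024, 0.02], 0],
    [[0, -0.024, 0.02], 0],
    [[0, -0.024, 0.02], 0],
    [[0, -0.024, 0.02], 0]
  ],
  "hand": -1
}}

```text
time_s: 18.82
eef_pos: [0.4842, 0.1006, 0.2362]
tool_rot: [[-0.4, -0.001, -0.916], [0.916, 0.026, -0.4], [0.024, -1.0, -0.01]]
wrist_force: [-0.5, 0.2, -1.5]
finger_gap: 0.015
```

```bash
python3 - <<'E'
from h import *
to([.4748,.0955,.2695])
look2('15')
t=arm.snapshot('top')[165:225,210:270];cv2.imwrite('pics/t15zz.png',cv2.resize(t,None,fx=8,fy=8,interpolation=cv2.INTER_CUBIC))
E
```

```text
t 18.8167 pos [0.4842 0.1006 0.2362] yaw 113.61632382698865 tilt 1.4746802129160341 gap 0.014783795462456877 F [-0.4859  0.2008 -1.4976] q [ -1.5594  16.0972 -17.0809 110.356    4.0315  53.8763  93.2516]
shift [-0.0002 -0.0335  0.0103] dist 0.035012989753930385
```

View pics/s15z.png

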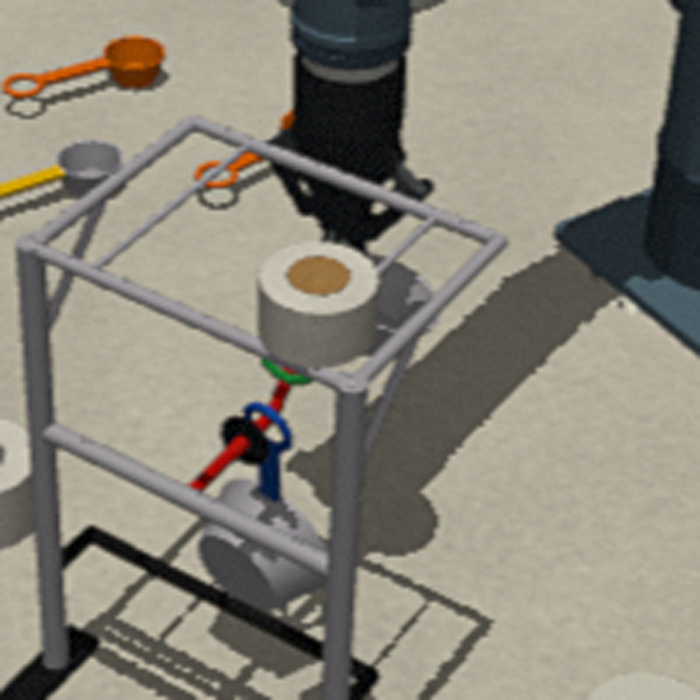

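View pics/t15zz.png

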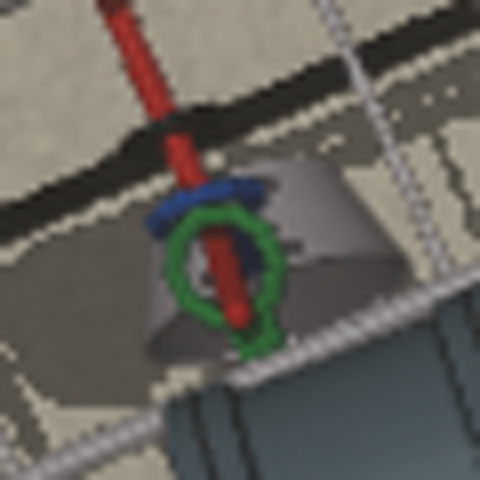

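Call:
{"fn": "carry_out", "kwargs": {
  "plan": [
    [[0, 0, 0], 0],
    [[0, 0, 0], 0],
    [[0, -0.005, 0], 0],
    [[0, -0.03, 0], 0],
    [[0, -0.06, 0.01], 0],
    [[0, -0.08, 0.04], 0],
    [[0, -0.09, 0.08], 0],
    [[0, -0.09, 0.11], 0],
    [[0, -0.09, 0.11], 0]
  ],
  "hand": -0.1
}}

```text
time_s: 19.72
eef_pos: [0.3794, 0.052, 0.3259]
tool_rot: [[-0.398, -0.001, -0.917], [0.917, 0.024, -0.398], [0.022, -1.0, -0.009]]
wrist_force: [0.2, -0.5, -0.2]
finger_gap: 0.45
```

```bash
python3 - <<'E'
from h import *
look2('16')
to([.4,.05,.32],90)
t=arm.snapshot('top')[150:220,205:275];cv2.imwrite('pics/t16zz.png',cv2.resize(t,None,fx=8,fy=8,interpolation=cv2.INTER_CUBIC))
E
```

```text
t 19.8167 pos [0.3833 0.0539 0.3261] yaw 113.5605605504325 tilt 1.4664019508874038 gap 0.448780461285949 F [ 0.0646 -0.1959  0.9028] q [  3.5147  -1.5411 -16.4724 116.8786  -2.0408  64.1772 101.4813]
shift [-0.0104  0.0061 -0.0137] dist 0.018260595597600758
twist 23.560560550432513
```

View pics/s16z.png

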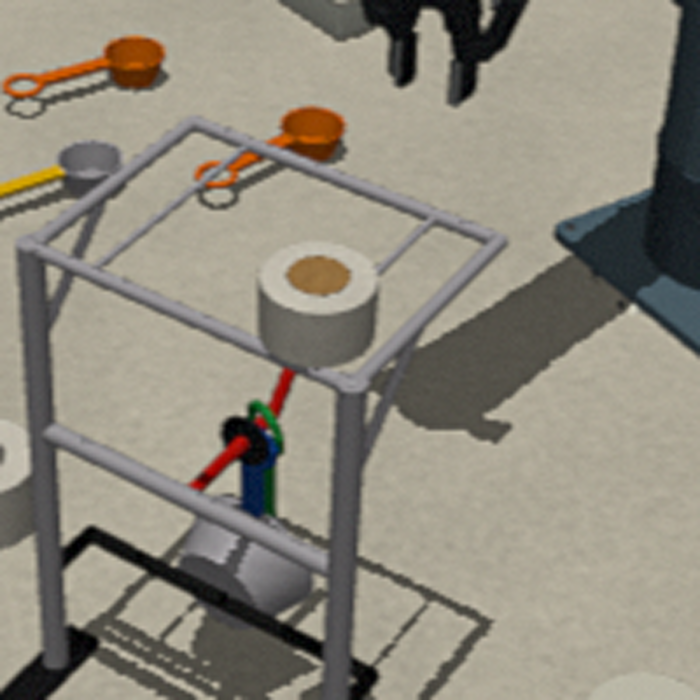

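View pics/t16zz.png

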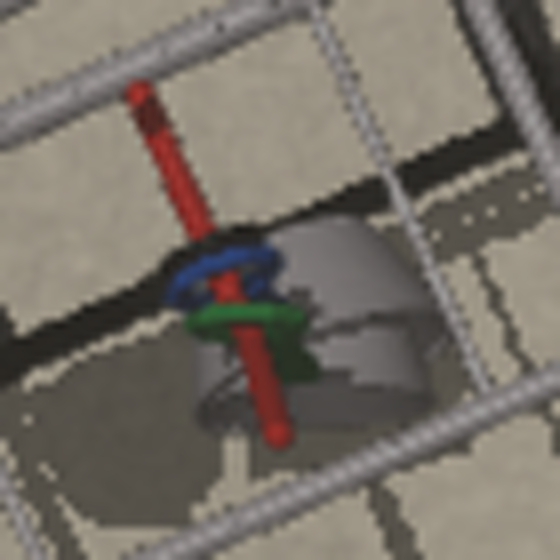

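```bash
python3 - <<'E'
from h import *
to([.4277,-.4205,.20],90)
to([.4277,-.4205,.065],90)
E
```

```text
t 19.8667 pos [0.384  0.0544 0.326 ] yaw 113.60671147260422 tilt 1.4879058414398922 gap 0.44795223139014434 F [ 0.286  -0.1897  0.5597] q [  3.4875  -1.4301 -16.4947 116.798   -2.036   64.164  101.4758]
shift [-0.4555  0.1137  0.1515] dist 0.4932705516998406
twist 23.606711472604218
t 19.8667 pos [0.384  0.0544 0.326 ] yaw 113.60671147260422 tilt 1.4879058414398922 gap 0.44795223139014434 F [ 0.286  -0.1897  0.5597] q [  3.4875  -1.4301 -16.4947 116.798   -2.036   64.164  101.4758]
shift [-0.4586  0.2486  0.153 ] dist 0.5436486902257903
twist 23.606711472604218
```

Call:
{"fn": "carry_out", "kwargs": {
  "plan": [
    [[-0.035, 0.01, 0.012], 2],
    [[-0.07, 0.02, 0.024], 4],
    [[-0.105, 0.03, 0.035], 6],
    [[-0.14, 0.04, 0.047], 8],
    [[-0.175, 0.05, 0.058], 10],
    [[-0.21, 0.06, 0.07], 12],
    [[-0.245, 0.07, 0.082], 14],
    [[-0.28, 0.08, 0.094], 16],
    [[-0.315, 0.09, 0.105], 18],
    [[-0.35, 0.1, 0.117], 20],
    [[-0.385, 0.11, 0.129], 21.5],
    [[-0.415, 0.125, 0.14], 23],
    [[-0.44, 0.15, 0.147], 23.6],
    [[-0.455, 0.18, 0.152], 23.6],
    [[-0.458, 0.21, 0.153], 23.6],
    [[-0.459, 0.235, 0.153], 23.6],
    [[-0.459, 0.248, 0.153], 23.6],
    [[-0.459, 0.249, 0.153], 23.6],
    [[-0.459, 0.249, 0.153], 23.6]
  ],
  "hand": -0.1
}}

```text
time_s: 21.45
eef_pos: [0.4275, -0.4207, 0.0635]
tool_rot: [[-0.001, -0.001, -1.0], [1.0, 0.026, -0.001], [0.026, -1.0, 0.001]]
wrist_force: [0.2, -0.5, -0.2]
finger_gap: 0.447
```

```bash
python3 - <<'E'
from h import *
look('17')
to([.4277,-.4205,.017],90)
E
```

```text
t 21.6 pos [ 0.4283 -0.4219  0.0657] yaw 90.02873828059874 tilt 1.3632729015490634 gap 0.45282754555619437 F [ 0.6117 -0.2086 -0.3308] q [ 36.8635  38.9426   5.5802 101.1621  -7.0192  41.0502 136.5983]
shift [0.0002 0.0487 0.0007] dist 0.04872476509067165
twist 0.028738280598759047
```

View pics/w17.png

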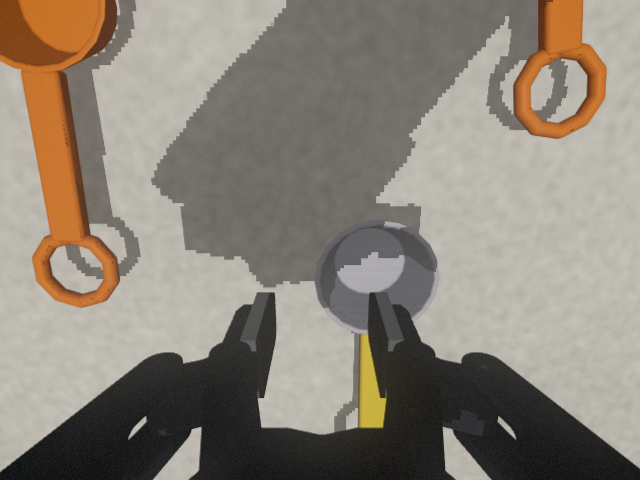

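View pics/s17.png

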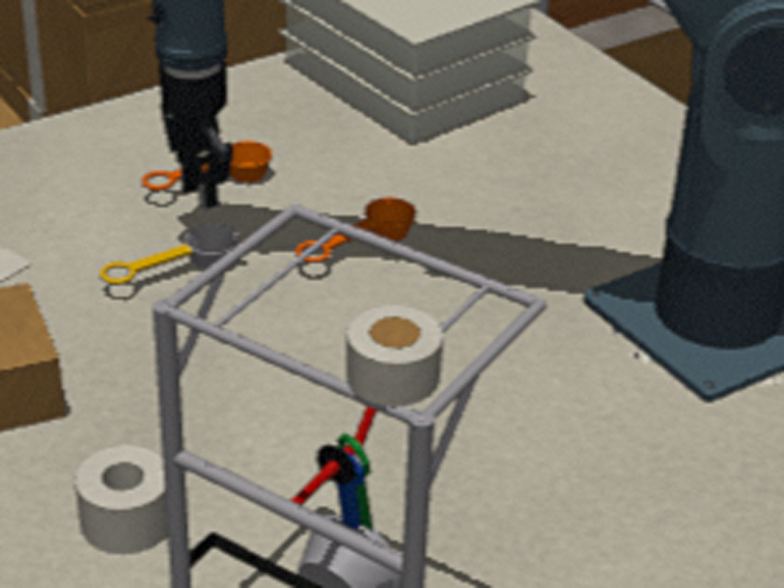

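Call:
{"fn": "carry_out", "kwargs": {
  "plan": [
    [[0, 0.025, 0], 0],
    [[0, 0.04, 0], 0],
    [[0, 0.047, 0], 0],
    [[0, 0.047, 0], 0]
  ],
  "hand": -0.1
}}

```text
time_s: 21.93
eef_pos: [0.4268, -0.4194, 0.0167]
tool_rot: [[-0.0, -0.001, -1.0], [1.0, 0.026, -0.0], [0.026, -1.0, 0.001]]
wrist_force: [-0.3, 0.3, 0.8]
finger_gap: 0.452
```

Call:
{"fn": "carry_out", "kwargs": {
  "plan": [
    [[0, 0, 0], 0],
    [[0, 0, 0], 0],
    [[0, 0, 0], 0],
    [[0, 0, 0], 0],
    [[0, 0, 0], 0],
    [[0, -0.005, 0], 0],
    [[0, -0.015, 0], 0],
    [[0, -0.03, 0], 0],
    [[0, -0.06, 0], 0],
    [[0, -0.1, 0], 0],
    [[0, -0.14, 0], 0],
    [[0, -0.17, 0], 0],
    [[0, -0.17, 0], 0],
    [[0, -0.17, 0], 0]
  ],
  "hand": -1
}}

```text
time_s: 23.1
eef_pos: [0.4277, -0.4257, 0.1897]
tool_rot: [[0.0, 0.003, -1.0], [1.0, 0.022, 0.0], [0.022, -1.0, -0.003]]
wrist_force: [-0.1, 0.1, -1.3]
finger_gap: 0.025
```

```bash
python3 - <<'E'
from h import *
look('18')
t=cv2.imread('pics/t18.png');cv2.imwrite('pics/t18z.png',cv2.resize(t[170:300,380:520],None,fx=4.5,fy=4.5,interpolation=cv2.INTER_CUBIC))
to([.4,-.1,.32],90)
to([.4,.05,.32],90)
E
```

```text
t 23.25 pos [ 0.4261 -0.4235  0.1857] yaw 90.001955325988 tilt 1.5681353909227775 gap 0.03052324278478047 F [-0.4775  0.6396 -0.4749] q [ 35.9251  29.5721   7.1598  97.5255  -5.6597  54.3751 135.5488]
shift [ 0.327  -0.1254  0.0264] dist 0.35122673882833155
twist 0.0019553259880069618
t 23.25 pos [ 0.4261 -0.4235  0.1857] yaw 90.001955325988 tilt 1.5681353909227775 gap 0.03052324278478047 F [-0.4775  0.6396 -0.4749] q [ 35.9251  29.5721   7.1598  97.5255  -5.6597  54.3751 135.5488]
shift [ 0.477  -0.1213  0.0263] dist 0.4928551128161236
twist 0.0019553259880069618
```

View pics/s18.png

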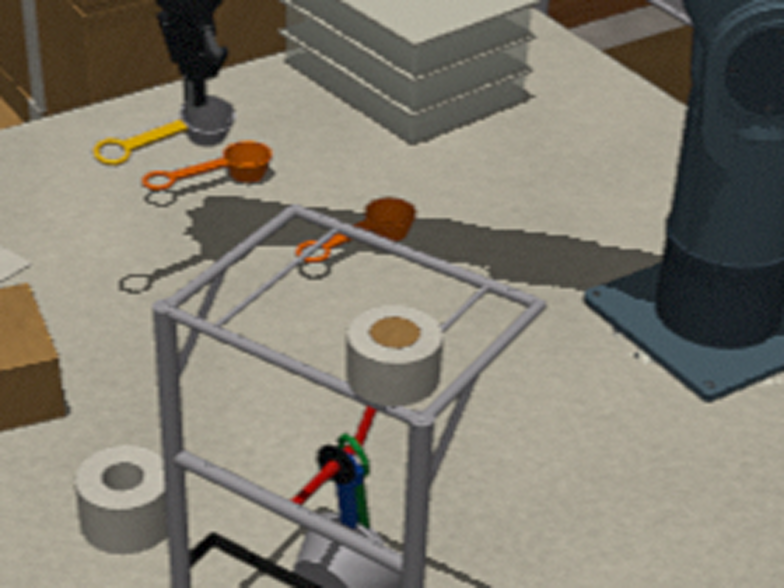

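View pics/t18z.png

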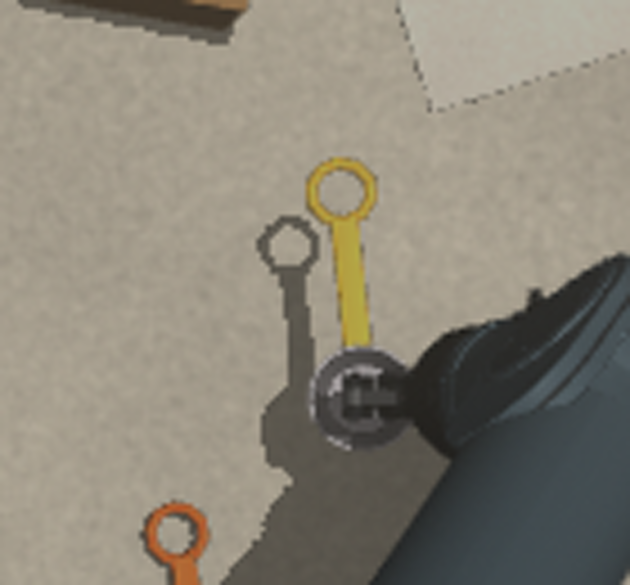

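```bash
python3 - <<'E'
from h import *
e,r=tri(ray('top',456,212.4),ray('scene',200+113/2.8,120+151/2.8));print('eye',e,r)
s=arm.observe();p=np.array(s["eef_pos"]);R=np.array(s["tool_rot"]);o=R.T@(e-p);print(o)
a=atz('top',380+342/4.5,170+191/4.5,e[2]);b=atz('top',380+356/4.5,170+335/4.5,e[2]);d=(a-b)[:2];hy=np.degrees(np.arctan2(d[1],d[0]));print('yaw',hy)
plan_eye(o,hy,[(-.11,.32),(-.054,.315)])
E
```

```text
eye [ 0.5472 -0.3898  0.183 ] 0.00014802968474514312
[ 0.0336  0.0033 -0.1211]
yaw 4.746189604112883
twist -19.25381039588712 off [ 0.1032  0.0718 -0.0027]
(-0.11, 0.32) tcp [0.4093 0.0785 0.3227] shift [ 0.5055 -0.1232  0.0171]
(-0.054, 0.315) tcp [0.4604 0.1013 0.3177] shift [ 0.5282 -0.1177 -0.0341]
```

Call:
{"fn": "carry_out", "kwargs": {
  "plan": [
    [[0.02, -0.025, 0.003], 0],
    [[0.05, -0.05, 0.008], -1],
    [[0.08, -0.075, 0.014], -2],
    [[0.11, -0.1, 0.02], -3],
    [[0.145, -0.12, 0.025], -4],
    [[0.18, -0.123, 0.03], -6],
    [[0.215, -0.123, 0.03], -7.5],
    [[0.25, -0.123, 0.03], -9],
    [[0.285, -0.123, 0.03], -11],
    [[0.32, -0.123, 0.03], -13],
    [[0.355, -0.123, 0.028], -15],
    [[0.39, -0.123, 0.026], -16.5],
    [[0.42, -0.123, 0.024], -18],
    [[0.45, -0.123, 0.022], -19],
    [[0.475, -0.123, 0.02], -19.3],
    [[0.495, -0.123, 0.018], -19.3],
    [[0.505, -0.123, 0.017], -19.3],
    [[0.505, -0.123, 0.017], -19.3],
    [[0.505, -0.123, 0.017], -19.3]
  ],
  "hand": -1
}}

```text
time_s: 24.83
eef_pos: [0.4093, 0.0771, 0.3218]
tool_rot: [[-0.331, -0.003, -0.943], [0.943, 0.025, -0.331], [0.025, -1.0, -0.006]]
wrist_force: [-0.1, -0.1, -1.1]
finger_gap: 0.026
```

```bash
python3 - <<'E'
from h import *
look2('19')
to([.4093,.0785,.3227])
E
```

```text
t 24.9333 pos [0.4096 0.0762 0.3221] yaw 109.2238791540326 tilt 1.4395079934438582 gap 0.02540595869858539 F [ 0.6936 -0.6429  0.0413] q [  1.635    2.2779 -17.5928 113.7125  -0.8042  63.8284  93.6293]
shift [ 0.0023 -0.0005 -0.0005] dist 0.002402700563515291
```

View pics/t19z.png

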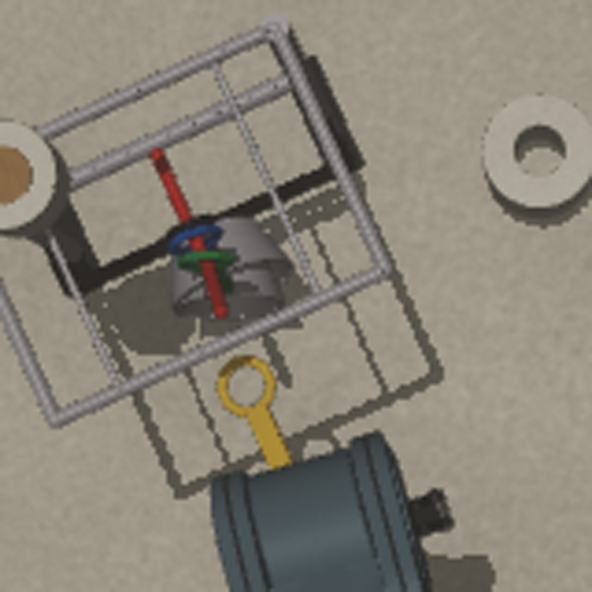

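View pics/s19z.png

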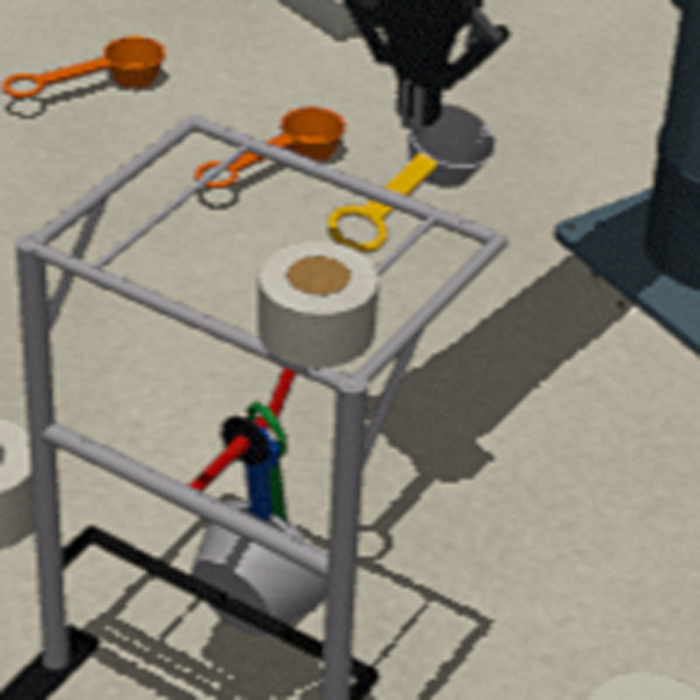

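```bash
python3 - <<'E'
from h import *
e,r=tri(ray('top',180+246/3.7,120+385/3.7),ray('scene',250+358/3.5,160+227.5/3.5));print('eye',e,r,'rack',(e-S)@u,(e-S)@v)
p=np.array(arm.observe()["eef_pos"]);R=np.array(arm.observe()["tool_rot"]);o=R.T@(e-p);print(o)
a=atz('top',180+246/3.7,120+385/3.7,e[2]);b=atz('top',180+277/3.7,120+455/3.7,e[2]);d=(a-b)[:2];print('yaw',np.degrees(np.arctan2(d[1],d[0])))
plan_eye(o,24,[(-.085,.315),(-.054,.315),(-.052,.280),(-.046,.265),(-.0353,.232)],vy=-.001)
em,r=tri(ray('top',180+207/3.7,120+259/3.7),ray('scene',250+266/3.5,160+428/3.5));print('Med eye',em,r,'rack',(em-S)@u,(em-S)@v,em[2]-.225)
E
```

```text
eye [0.5108 0.1508 0.3153] 0.0003117806448252706 rack -0.11139054312912026 0.0011597399874666338
[ 0.0369  0.0085 -0.12  ]
yaw 23.777853327382847
twist -0.0 off [ 0.1012  0.0746 -0.0068]
(-0.085, 0.315) tcp [0.4346 0.0849 0.3218] shift [ 0.      0.0005 -0.0265]
(-0.054, 0.315) tcp [0.4629 0.0976 0.3218] shift [ 0.0026  0.0007 -0.0574]
(-0.052, 0.28) tcp [0.4647 0.0984 0.2868] shift [ 0.0019  0.0358 -0.0591]
(-0.046, 0.265) tcp [0.4702 0.1008 0.2718] shift [ 0.0021  0.0508 -0.065 ]
(-0.0353, 0.232) tcp [0.48   0.1052 0.2388] shift [ 0.0022  0.0839 -0.0755]
Med eye [0.6068 0.1923 0.2142] 0.0003917046517508532 rack -0.006761960640857995 3.0782083006590565e-05 -0.010790231175013376
```

Call:
{"fn": "carry_out", "kwargs": {
  "plan": [
    [[0.001, 0.001, -0.02], 0],
    [[0.002, 0.001, -0.04], 0],
    [[0.002, 0.001, -0.055], 0],
    [[0.002, 0.001, -0.057], 0],
    [[0.001, 0.015, -0.058], 0],
    [[0.001, 0.028, -0.059], 0],
    [[0.001, 0.037, -0.059], 0],
    [[0.001, 0.044, -0.062], 0],
    [[0.001, 0.051, -0.065], 0],
    [[0.001, 0.051, -0.065], 0]
  ],
  "hand": -1
}}

```text
time_s: 25.77
eef_pos: [0.4708, 0.1009, 0.2713]
tool_rot: [[-0.33, -0.002, -0.944], [0.944, 0.025, -0.33], [0.025, -1.0, -0.007]]
wrist_force: [-0.4, -0.0, -1.2]
finger_gap: 0.029
```

```bash
python3 - <<'E'
from h import *
to([.48,.1052,.2388])
t=arm.snapshot('top')[165:225,210:270];cv2.imwrite('pics/t20z.png',cv2.resize(t,None,fx=8,fy=8,interpolation=cv2.INTER_CUBIC))
E
```

```text
t 25.7667 pos [0.4708 0.1009 0.2713] yaw 109.29278099810534 tilt 1.4627461781373543 gap 0.028772531733377883 F [-0.3651 -0.0179 -1.2325] q [ -0.7763  12.4573 -18.0216 109.6937   2.8387  58.109   89.4072]
shift [ 0.0002  0.0326 -0.0099] dist 0.03409479952265397
```

View pics/t20z.png

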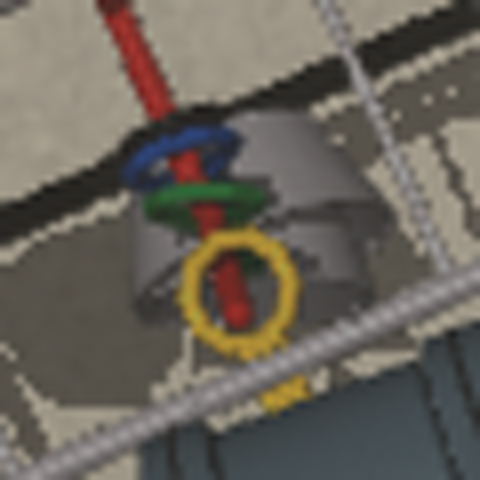

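Call:
{"fn": "carry_out", "kwargs": {
  "plan": [
    [[0, 0.006, -0.004], 0],
    [[0, 0.012, -0.008], 0],
    [[0, 0.019, -0.01], 0],
    [[0, 0.026, -0.01], 0],
    [[0, 0.032, -0.01], 0],
    [[0, 0.032, -0.01], 0],
    [[0, 0.032, -0.01], 0]
  ],
  "hand": -1
}}

```text
time_s: 26.4
eef_pos: [0.4808, 0.1058, 0.2406]
tool_rot: [[-0.331, 0.0, -0.944], [0.943, 0.026, -0.331], [0.025, -1.0, -0.009]]
wrist_force: [0.9, 1.6, -0.2]
finger_gap: 0.029
```

```bash
python3 - <<'E'
from h import *
to([.48,.1052,.2388])
look2('21')
t=arm.snapshot('top')[165:225,210:270];cv2.imwrite('pics/t21zz.png',cv2.resize(t,None,fx=8,fy=8,interpolation=cv2.INTER_CUBIC))
E
```

```text
t 26.4 pos [0.4808 0.1058 0.2406] yaw 109.33842830433241 tilt 1.5111532896159348 gap 0.028774546874329926 F [ 0.8801  1.5729 -0.1798] q [ -1.5145  15.5757 -17.8553 110.4189   4.065   54.2806  88.2381]
shift [-0.0004  0.0018  0.001 ] dist 0.002028989907071365
```

View pics/t21zz.png

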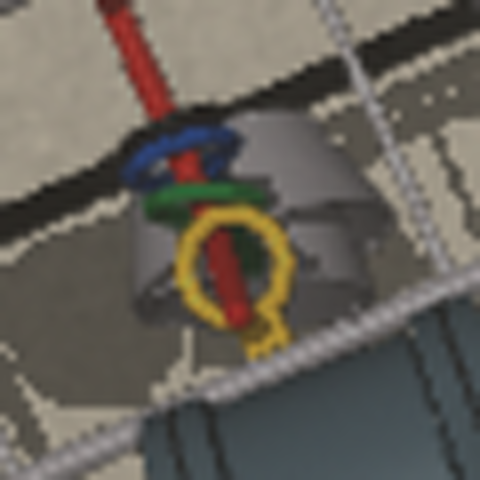

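View pics/s21z.png

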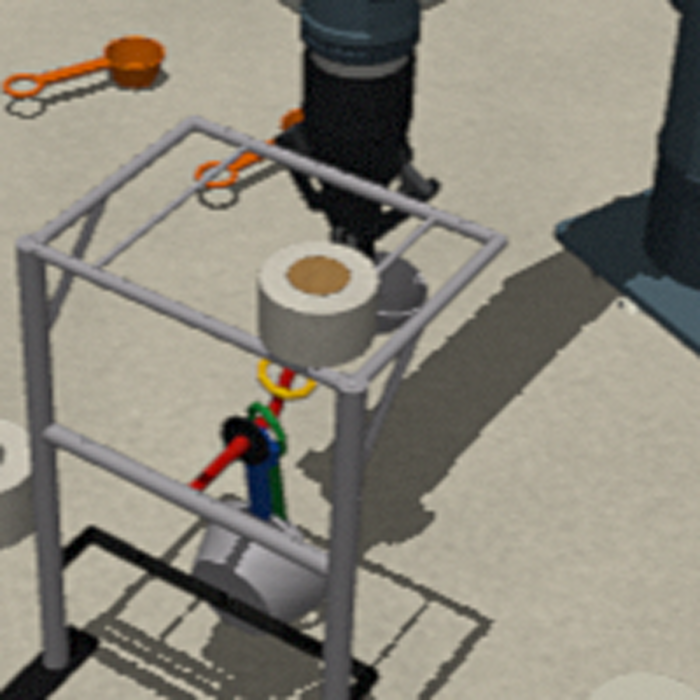

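Threaded and clear of the green ring (yellow ring at (236,268) in the zoomed top view, green at (205,205)). Releasing.

Call:
{"fn": "carry_out", "kwargs": {
  "plan": [
    [[0, 0, 0], 0],
    [[0, 0, 0], 0],
    [[0, -0.005, 0], 0],
    [[0, -0.03, 0], 0],
    [[0, -0.06, 0.01], 0],
    [[0, -0.08, 0.04], 0],
    [[0, -0.09, 0.08], 0],
    [[0, -0.09, 0.1], 0],
    [[0, -0.09, 0.1], 0],
    [[0, -0.09, 0.1], 0],
    [[0, -0.09, 0.1], 0],
    [[0, -0.09, 0.1], 0],
    [[0, -0.09, 0.1], 0],
    [[0, -0.09, 0.1], 0],
    [[0, -0.09, 0.1], 0],
    [[0, -0.09, 0.1], 0],
    [[0, -0.09, 0.1], 0],
    [[0, -0.09, 0.1], 0],
    [[0, -0.09, 0.1], 0]
  ],
  "hand": -0.1
}}

```text
time_s: 28.13
eef_pos: [0.3861, 0.07, 0.3297]
tool_rot: [[-0.331, -0.0, -0.944], [0.943, 0.026, -0.331], [0.024, -1.0, -0.008]]
wrist_force: [1.1, 0.2, 1.2]
finger_gap: 0.451
```

```bash
python3 - <<'E'
from h import *
look2('22')
to([.4,.05,.32],90)
t=arm.snapshot('top')[150:220,205:275];cv2.imwrite('pics/t22zz.png',cv2.resize(t,None,fx=8,fy=8,interpolation=cv2.INTER_CUBIC))
E
```

```text
t 28.2333 pos [0.3861 0.0699 0.3297] yaw 109.31030908538914 tilt 1.4751210201163993 gap 0.4484965806280433 F [ 0.3037 -0.639  -0.5432] q [  2.5782  -1.0058 -17.7815 115.8617  -1.9175  64.7342  94.9157]
shift [-0.0237  0.0092 -0.0065] dist 0.02618521744573376
twist 19.31030908538912
```

View pics/s22z.png

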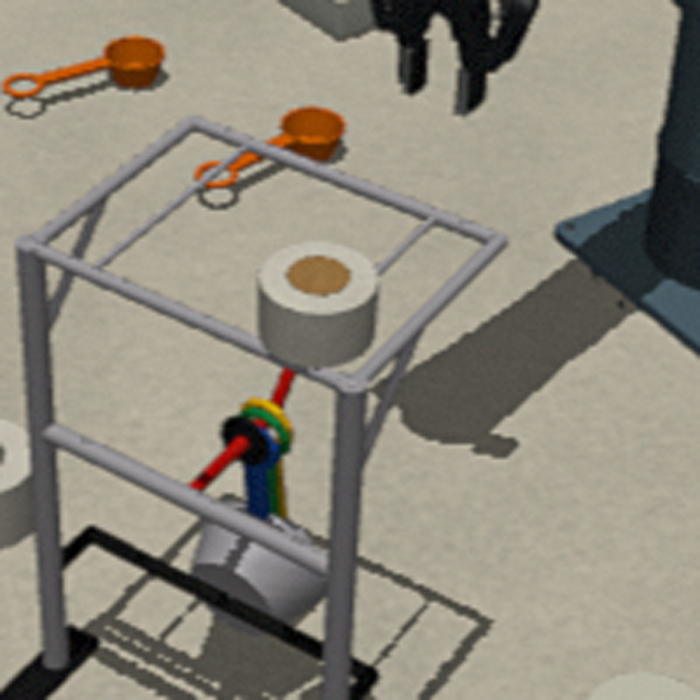

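View pics/t22zz.png

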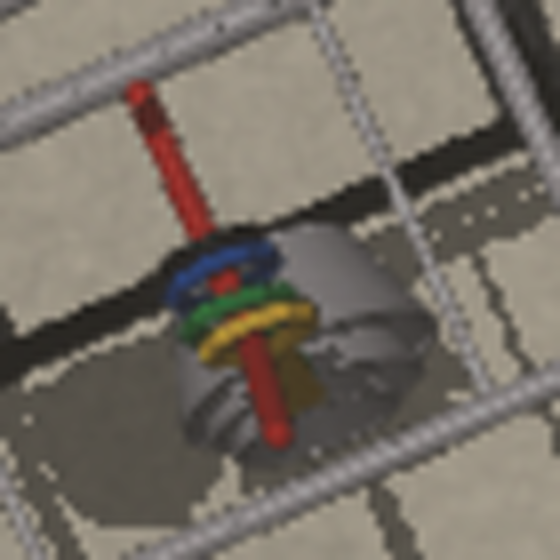

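Call:
{"fn": "carry_out", "kwargs": {
  "plan": [
    [[0, 0, 0], 0],
    [[0, 0, 0], 0],
    [[0, 0, 0], 0],
    [[0, 0, 0], 0],
    [[0, 0, 0], 0],
    [[0, 0, 0], 0],
    [[0, 0, 0], 0],
    [[0, 0, 0], 0],
    [[0, 0, 0], 0],
    [[0, 0, 0], 0],
    [[0, 0, 0], 0],
    [[0, 0, 0], 0],
    [[0, 0, 0], 0],
    [[0, 0, 0], 0],
    [[0, 0, 0], 0],
    [[0, 0, 0], 0]
  ]
}}

```text
time_s: 29.62
eef_pos: [0.3861, 0.0699, 0.3297]
tool_rot: [[-0.331, -0.0, -0.944], [0.943, 0.026, -0.33], [0.024, -1.0, -0.008]]
wrist_force: [-0.4, 0.4, -0.6]
finger_gap: 0.452
```

```bash
python3 - <<'E'
from h import *
a=cv2.imread('pics/t22zz.png')
full=arm.snapshot('top')
t=cv2.resize(full[150:220,205:275],None,fx=8,fy=8,interpolation=cv2.INTER_CUBIC);cv2.imwrite('pics/t23zz.png',t)
print('diff',(np.abs(a.astype(int)-t).max(2)>40).sum(), a.shape)
t2=cv2.resize(arm.snapshot('top')[150:220,205:275],None,fx=8,fy=8,interpolation=cv2.INTER_CUBIC);print((np.abs(t2.astype(int)-t).max(2)>40).sum())
i=cv2.imread('pics/top0.png');d=np.abs(i.astype(int)-full).max(2)
for n,(x0,y0,x1,y1) in dict(tub=(130,215,180,265),roll=(305,140,350,185),carton=(380,125,445,180)).items(): print(n,(d[y0:y1,x0:x1]>40).sum())
r=lambda n,tp,sc:(lambda e:print(n,((e[0]-S)@u).round(4),((e[0]-S)@v).round(4),(e[0][2]-.225).round(4),'res',e[1]))(tri(ray('top',*tp),ray('scene',*sc)))
r('small eye',(205+258/8,150+333/8),(250+269/3.5,160+427/3.5))
E
```

```text
diff 34 (560, 560, 3)
35
tub 0
roll 0
carton 0
small eye -0.0116 -0.001 -0.0139 res 0.0005860795296497941
```

View pics/t23zz.png

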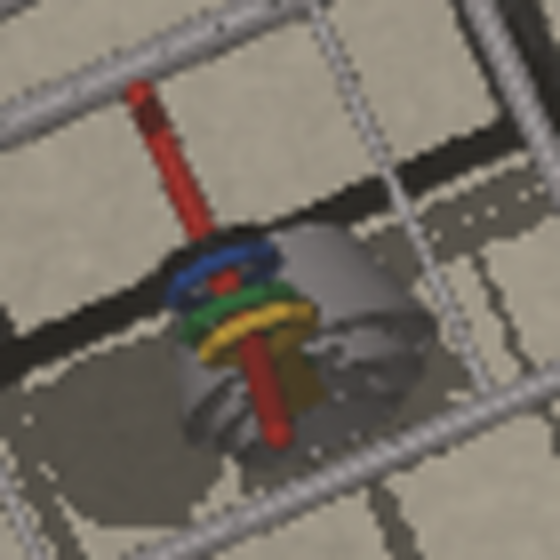

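```bash
python3 -c "
from bench import arm
print(arm.job_done())"
```

```text
the job is handed in; nothing more can be done
None
```

All three cups hang on the red hook by their eyes: large against the stop disc, then medium, then small, with the bowls nested and facing away from the posts. I handed the job in at about 29.7 s of the 72 s; it gives no verdict.

**Method:** The moves can't tilt the tool, so a grip on the handle would have hit the deck. I pinched each bowl's side wall instead, carried the cup level in front of the deck and slid its eye over the hook tip. I then lowered the bowl a little and let go, so each cup swung down into place.

**Final checks:**
- **Stillness:** top pictures about 1.5 s apart show no change in the cups, and the gripper is open and clear of them.
- **Position:** the small cup's eye measured 12 mm in front of the seat, 1 mm to the side and 14 mm below the hook axis. I last measured the large and medium eyes before the small cup went on; they were also within limits.
- **Bystanders:** the tub, label roll and carton show no changed pixels against the first picture. I didn't touch the orange look-alikes.

**What went wrong or wasn't checked:**
- **Early detour:** a first test of whether pushing past the arm's reach would tilt the tool gave only 1.4 degrees and left the arm twisted, which cost a few seconds to undo.
- **Medium cup:** on the first lowering its ring pressed on the large cup's ring, so I backed it off and released it higher.
- **Heights:** cup heights measured from two views were 4 to 10 mm off the text, and 25 mm for the small rim in one pair. I used the text's heights for grasping.
- **Rim spacing and handle tilt:** I judged these only by eye in the pictures.

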